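# Zero the balance, load the clipped sample tubes and record

## Robot

A 6-joint arm with a two-finger parallel gripper is mounted at the origin on the work surface. World frame = base frame: x ahead of the robot, y to its left, z up, the work surface at z = 0. Lengths are in m, angles in rad, forces in N, time in s.
With the tool pointing down it reaches from about 0.275 to 0.875 m from the base axis. Payload 12.5 kg.
Tool frame: the origin (TCP) lies between the finger pads; the fingertips stand 17 mm ahead of it and the grasp point (between the pads) lies 2 mm behind it (env.tip_extent is the distance from the TCP to the fingertips, in m); z points along the fingers, x is the direction in which the jaws open and shut, and the axes are right-handed (so a half turn about z gives the same grasp; the last joint's range is limited). The gripper opens to 85 mm and grips with 20 to 120 N. Pads are 22 mm wide; open, the fingers measure 114 mm over their backs; the gripper's body (76 mm by 85 mm) begins 54 mm behind the grasp point. The pads swing forward as they close: fully open they stand 13 mm farther back than shut.
Start: joints at [-1.317, 0.351, 1.652, -0, 1.139, -0.085], TCP at [0.183, -0.519, 0.248] pointing down, gripper open.
Joint ranges: [-2.75, 2.75], [-0.79, 2.1], [0.01, 2.65], [-1.57, 4.71], [0.07, 3.14], [-2.87, 2.87]. Speed limits (rad/s): [2.22, 2.22, 2.79, 3.14, 3.14, 3.14].

## Interface

Orientations are given as a unit quaternion [x, y, z, w].
In Python, from rig import env gives the robot as it stands.
- The arm moves only by the shell command python3 -m crank 'ROWS' [FORCE]. ROWS is a JSON object of lists of equal length, an entry for each row: "translation": the shift along the tool's x, y, z in m, a list of three; "roll": the turn about the tool's z in rad; "jaw": the opening, from -1 (shut) to 1 (fully open). In form: {"translation": [[x, y, z], ...], "roll": [roll, ...], "jaw": [jaw, ...]}. A call has 1 to 12 rows; each row shifts and turns the commanded pose from where the row before left it, along the tool's axes as they then stand; what a row does not reach is not made up. A row lasts 1/8 s, in which the tool goes at most 62.5 mm and 10.7 degrees, less where a joint would pass 70% of its speed; a pose out of reach is approached as far as the arm can. A call is refused whole if a number of a shift passes 0.0625 or a number of a turn 0.188, either way. A call with a gripper value outside its range is refused whole. The fingers move at their own pace and stop on an object; FORCE is the grip in N (left out, the last holds). Time passes only in rows, so rows that do not move let the fingers close. It gives the time, the measured TCP pose, the force and the opening at its end, in the units of the state.
- env.read_state(): the state, without advancing time (a new reading comes with each control period).
- env.camera(name): name is "side" or "top" or "wrist"; returns the picture (400x640x3 uint8, red, green, blue); there is no depth.
- env.camera_info(name): a dict with "K" (3x3 intrinsics, pixels), "k1" (the pictures are not rectified: a ray, as slopes to the right and down, at radius r is drawn at 1 + k1 r^2 times it, then the intrinsics apply), "xyz" and "orientation" of the camera in the world; the wrist camera has in their place "hand_eye" (4x4, takes a point from camera to tool coordinates, whose origin is the TCP and whose axes are the tool frame's). Camera axes: x right, y down, z forward; pixel columns grow to the right and rows downward; lengths in m; the calibration is good to about 2 mm. A picture is of the moment at which its call begins: read the wrist's pose just before it. camera_info takes no time and is no camera call.
- env.finish_job(): hands the job in, once; it reports no verdict.
The state is a dict: "clock": time; "joint_pos": joint angles; "qvel": joint speeds; "effort": joint torques, N m; "tool_pos": TCP position; "orientation": TCP orientation; "wrist_force": force on the tool from outside, world axes, zero at the start; "ft_torque": the same for the moment, N m; "opening": opening from 0.0 (shut) to 1.0 (fully open).
Only numpy, scipy, OpenCV 4.12 (cv2) and the standard library are available. Lean on these libraries where they do the work, as an engineer would, in place of code of your own. Each camera call takes 0.05 s, during which the arm holds its last target.

## Task

Weigh the batch of sample tubes: stand the check weight from the pan upright in the middle of its round mat, then, with the pan empty, hold the recessed zero button fully down with the stylus for about a second; snap every tube forward out of its sprung clips and lay them all flat on the pan, none on another and none overhanging far; then hold the recessed record button down with the stylus the same way. Never press zero with a tube on the pan, nor record before every tube is on it; finish with the stylus upright in its stand, fully home, and leave the other things on the desk alone.

Things in the scene. Friction and masses are not known exactly. Their poses are not given: they have to be found in the camera images.
- tube0_mid (a point): Sample tube, absent or held level in the rack's clips: aluminium round bar 24 mm in diameter with a black square 36 x 36 x 12 mm cap on each end (it does not roll), 140 mm long, 0.1 to 0.2 kg. The point is its centre, y along the bar. Clips grip it 42 mm either side of the centre (12 mm wide); the middle 70 mm is free, front, back and above. Lying flat, its centre is 18 mm up.
- tube1_mid (a point): Sample tube, absent or held level in the rack's clips: aluminium round bar 24 mm in diameter with a black square 36 x 36 x 12 mm cap on each end (it does not roll), 140 mm long, 0.1 to 0.2 kg. The point is its centre, y along the bar. Clips grip it 42 mm either side of the centre (12 mm wide); the middle 70 mm is free, front, back and above. Lying flat, its centre is 18 mm up.
- tube2_mid (a point): Sample tube, absent or held level in the rack's clips: aluminium round bar 24 mm in diameter with a black square 36 x 36 x 12 mm cap on each end (it does not roll), 140 mm long, 0.1 to 0.2 kg. The point is its centre, y along the bar. Clips grip it 42 mm either side of the centre (12 mm wide); the middle 70 mm is free, front, back and above. Lying flat, its centre is 18 mm up.
- rack_mid (a point): Fixed clip rack, grey base 300 (x) x 160 (y) x 12 mm, three rows of two sprung steel C-clips, posts 94 mm tall. The point is the axis of the middle row's tube, 75 mm above the desk; other rows at x -95 and +95 mm, same height. Bars lie along y; mouths open to -x (roughly towards the robot). A level pull to -x of 8 to 20 N frees a bar in 20 mm; clear of the jaws after 35 mm. Some clips are empty.
- pan (a point): Flat steel pan of the bench balance (fixed), 190 mm (x) x 180 mm (y), no rim. The point is the middle of its upper face, 52 mm above the desk; z up. It carries the check weight at the start. Room for three tubes side by side along y, 58 mm apart in x.
- zero_well (a point): Mouth of the round well, 20 mm in diameter, at the bottom of which the zero button lies: in the balance's console on the pan's -x side (towards the robot), at the console's -y end (on the right as seen from the robot), beside the dark display. The point is the centre of the mouth, level with the console's top, 60 mm above the desk; the button's top is 10 mm lower. Too narrow for a finger.
- record_well (a point): The same kind of well, 20 mm in diameter, at the console's +y end (on the left as seen from the robot), 130 mm from the zero well, on the other side of the display; the record button lies at its bottom. The point is the centre of the mouth, 60 mm above the desk; the button's top is 10 mm lower.
- zero (a joint): Recessed zero button at the bottom of its well: 0 is up, grows to 0.006 m fully pressed straight down; spring force 1 N at first touch to 4 N fully pressed, springs back when let go. Its command takes when it is held beyond 0.004 m for about one second.
- record (a joint): Recessed record button at the bottom of its well: 0 is up, grows to 0.006 m fully pressed straight down; spring force 1 N at first touch to 4 N fully pressed, springs back when let go. Its command takes when it is held beyond 0.004 m for about one second.
- stylus_grip (a point): Steel stylus, 132 mm long, 50 g, standing tip down in its stand. Tip 6 mm in diameter, 28 mm long; cone of 10 mm; handle 16 mm in diameter from 38 to 120 mm above the tip; head 24 mm in diameter, 12 mm high. The point is on its axis, 102 mm above the tip (the place to grasp, 32 mm above the stand's top when home); z from tip to head.
- stand_hole (a point): Stylus stand, a fixed black block 75 x 75 x 75 mm with a square hole 19 mm wide, 70 mm deep. The point is the centre of the hole's mouth, 75 mm above the desk. The stylus stands on the bottom of the hole.
- weight_mid (a point): Steel check weight, 95 mm tall, 0.36 to 0.6 kg, on the pan at the start: cylinder 56 mm in diameter, 55 mm high; neck 18 mm in diameter from 57 to 84 mm above its foot (grasp at about 76 mm); head 26 mm in diameter, 10 mm high. The point is on the axis half-way up, 47.5 mm above its foot; z up.
- mat_top (a point): Round black rubber mat, 100 mm in diameter, 4 mm thick, fixed to the desk: the check weight's place. The point is the middle of its upper face.
- jar: Small amber glass jar, 36 mm in diameter, 50 mm tall, standing between the stand and the mat. Bystander: leave it alone. Origin at the centre of its underside.
- mouse: Black computer mouse, 105 x 60 x 30 mm. Bystander: leave it alone. Origin at the centre of its underside.
- slidebox: Grey slide box, 90 x 170 x 32 mm. Bystander: leave it alone. Origin at the centre of its underside.
- penpot: Dark steel pen pot, 80 mm in diameter, 100 mm tall. Bystander: leave it alone. Origin at the centre of its underside.
- mug: White mug, 80 mm in diameter, 90 mm tall. Bystander: leave it alone. Origin at the centre of its underside.
- dish: Shallow glass dish, 90 mm in diameter, 16 mm tall. Bystander: leave it alone. Origin at the centre of its underside.
There are look-alikes about, which are no part of the job. Of the things that look like the part that bears mat_top, take the one that is nearest to the robot's base at the start. There is more than one size of the part that bears weight_mid; the job needs the larger.

How it is judged:
On the way, in this order (a step that is already met when the one before it is completed fails the run):
1. the check weight stands upright in the middle of its mat (horizontal distance between weight_mid and mat_top below 0.025 m and z of weight_mid in the frame of mat_top between 0.04 and 0.055 m and angle between weight_mid's own z axis and vertical below 0.1 rad), for 0.2 s.
2. the zero button is held beyond 4 mm by the stylus while the pan is empty (value of joint zero above 0.004 m and contact force between stylus and zero above 0.5 N and horizontal distance between weight_mid and pan above 0.12 m and not (x of tube0_mid in the frame of pan between -0.115 and 0.115 m and y of tube0_mid in the frame of pan between -0.11 and 0.11 m and z of tube0_mid in the frame of pan between 0 and 0.045 m) and not (x of tube1_mid in the frame of pan between -0.115 and 0.115 m and y of tube1_mid in the frame of pan between -0.11 and 0.11 m and z of tube1_mid in the frame of pan between 0 and 0.045 m) and not (x of tube2_mid in the frame of pan between -0.115 and 0.115 m and y of tube2_mid in the frame of pan between -0.11 and 0.11 m and z of tube2_mid in the frame of pan between 0 and 0.045 m)), for 0.6 s.
3. every tube lies flat and still on the pan, let go (x of tube0_mid in the frame of pan between -0.09 and 0.09 m and y of tube0_mid in the frame of pan between -0.06 and 0.06 m and z of tube0_mid in the frame of pan between 0.012 and 0.024 m and angle between tube0_mid's own y axis and vertical between 1.42 and 1.72 rad and linear speed of each of tube0, tube1, tube2 below 0.02 m/s and x of tube1_mid in the frame of pan between -0.09 and 0.09 m and y of tube1_mid in the frame of pan between -0.06 and 0.06 m and z of tube1_mid in the frame of pan between 0.012 and 0.024 m and angle between tube1_mid's own y axis and vertical between 1.42 and 1.72 rad and x of tube2_mid in the frame of pan between -0.09 and 0.09 m and y of tube2_mid in the frame of pan between -0.06 and 0.06 m and z of tube2_mid in the frame of pan between 0.012 and 0.024 m and angle between tube2_mid's own y axis and vertical between 1.42 and 1.72 rad and contact force between the fingers and tube0 below 0.1 N and contact force between the fingers and tube1 below 0.1 N and contact force between the fingers and tube2 below 0.1 N), for 0.2 s.
4. the record button is held beyond 4 mm by the stylus with every tube on the pan (value of joint record above 0.004 m and contact force between stylus and record above 0.5 N and x of tube0_mid in the frame of pan between -0.09 and 0.09 m and y of tube0_mid in the frame of pan between -0.06 and 0.06 m and z of tube0_mid in the frame of pan between 0.012 and 0.024 m and angle between tube0_mid's own y axis and vertical between 1.42 and 1.72 rad and linear speed of each of tube0, tube1, tube2 below 0.02 m/s and x of tube1_mid in the frame of pan between -0.09 and 0.09 m and y of tube1_mid in the frame of pan between -0.06 and 0.06 m and z of tube1_mid in the frame of pan between 0.012 and 0.024 m and angle between tube1_mid's own y axis and vertical between 1.42 and 1.72 rad and x of tube2_mid in the frame of pan between -0.09 and 0.09 m and y of tube2_mid in the frame of pan between -0.06 and 0.06 m and z of tube2_mid in the frame of pan between 0.012 and 0.024 m and angle between tube2_mid's own y axis and vertical between 1.42 and 1.72 rad), for 0.6 s.
At the end, for the whole second after the job is handed in: Every tube present lies flat and still on the pan (centre within 90 mm in x, 60 mm in y of its middle, height within 6 mm of resting), the weight stands upright within 25 mm of its mat's middle, the stylus stands upright, fully down in its stand, and both buttons are up (all of step 1 and x of tube0_mid in the frame of pan between -0.09 and 0.09 m and y of tube0_mid in the frame of pan between -0.06 and 0.06 m and z of tube0_mid in the frame of pan between 0.012 and 0.024 m and angle between tube0_mid's own y axis and vertical between 1.42 and 1.72 rad and linear speed of each of tube0, tube1, tube2, weight, stylus below 0.02 m/s and x of tube1_mid in the frame of pan between -0.09 and 0.09 m and y of tube1_mid in the frame of pan between -0.06 and 0.06 m and z of tube1_mid in the frame of pan between 0.012 and 0.024 m and angle between tube1_mid's own y axis and vertical between 1.42 and 1.72 rad and x of tube2_mid in the frame of pan between -0.09 and 0.09 m and y of tube2_mid in the frame of pan between -0.06 and 0.06 m and z of tube2_mid in the frame of pan between 0.012 and 0.024 m and angle between tube2_mid's own y axis and vertical between 1.42 and 1.72 rad and horizontal distance between stylus_grip and stand_hole below 0.015 m and z of stylus_grip in the frame of stand_hole between 0.022 and 0.04 m and angle between stylus_grip's own z axis and vertical below 0.2 rad and value of joint each of zero, record below 0.002 m); the robot touches nothing.
It fails at once if the record button is pressed while a tube is not on the pan (value of joint record above 0.003 m and (not (x of tube0_mid in the frame of pan between -0.115 and 0.115 m and y of tube0_mid in the frame of pan between -0.11 and 0.11 m and z of tube0_mid in the frame of pan between 0 and 0.045 m) or not (x of tube1_mid in the frame of pan between -0.115 and 0.115 m and y of tube1_mid in the frame of pan between -0.11 and 0.11 m and z of tube1_mid in the frame of pan between 0 and 0.045 m) or not (x of tube2_mid in the frame of pan between -0.115 and 0.115 m and y of tube2_mid in the frame of pan between -0.11 and 0.11 m and z of tube2_mid in the frame of pan between 0 and 0.045 m))).
It fails at once if the zero button is pressed while a tube lies on the pan (value of joint zero above 0.003 m and ((x of tube0_mid in the frame of pan between -0.115 and 0.115 m and y of tube0_mid in the frame of pan between -0.11 and 0.11 m and z of tube0_mid in the frame of pan between 0 and 0.045 m) or (x of tube1_mid in the frame of pan between -0.115 and 0.115 m and y of tube1_mid in the frame of pan between -0.11 and 0.11 m and z of tube1_mid in the frame of pan between 0 and 0.045 m) or (x of tube2_mid in the frame of pan between -0.115 and 0.115 m and y of tube2_mid in the frame of pan between -0.11 and 0.11 m and z of tube2_mid in the frame of pan between 0 and 0.045 m))).
It fails at once if a bystander is moved more than 40 mm or knocked over (distance of any of jar, mouse, slidebox, penpot, mug, dish from where it was at the start of the episode above 0.04 m or angle between any of jar, mouse, slidebox, penpot, mug, dish's own z axis and vertical above 0.5 rad).
Of tube0, tube1, tube2 only 2 to 3 are there at a start; the rules pass over those that are not, and their reading is None.
At some moment in a run one of weight may be knocked a few centimetres aside while the robot is not near it.
Once in a run the grip may slacken for a moment while it holds something.
It also fails if it takes over 208 s, if anything falls off the work surface, if the arm or the gripper's body presses on something with over 40 N, if the wrist force passes 120 N, or if a joint passes its speed limit or range.

## Working session

There is one attempt and no reset: what is moved stays moved. The work goes in short steps, Python scripts to look and compute and a shell command to move; the robot and the scene stay as the last step left them, time stands still between calls to the robot, and variables do not carry over. Pictures are saved under pics/ and viewed, and the job is handed in when it is done.

```bash
ls; mkdir -p pics
cat > h.py <<'E'
import numpy as np,cv2
from rig import env
from scipy.spatial.transform import Rotation as R
def snap(name,fn,crop=None,scale=1):
    s=env.read_state(); im=env.camera(name)
    np.save('pics/%s.npy'%fn,im)
    cv2.imwrite('pics/%s.png'%fn,im[:,:,::-1]); return s,im
def crop(fn,u0,v0,u1,v1,sc,out):
    im=np.load('pics/%s.npy'%fn)[v0:v1,u0:u1]
    im=cv2.resize(im,None,fx=sc,fy=sc,interpolation=cv2.INTER_CUBIC)
    cv2.imwrite('pics/%s.png'%out,im[:,:,::-1].copy())
def ray(name,uv,s=None):
    c=env.camera_info(name);K=np.array(c['K']);k1=c['k1']
    x=(uv[0]-K[0,2])/K[0,0];y=(uv[1]-K[1,2])/K[1,1]
    rd=np.hypot(x,y);r=rd
    for _ in range(50): r=rd/(1+k1*r*r)
    f=r/rd if rd>0 else 1
    d=np.array([x*f,y*f,1.])
    if 'hand_eye' in c:
        T=np.array(c['hand_eye']);Rw=R.from_quat(s['orientation']).as_matrix()
        o=Rw@T[:3,3]+np.array(s['tool_pos']);d=Rw@T[:3,:3]@d
    else:
        o=np.array(c['xyz']);d=R.from_quat(c['orientation']).as_matrix()@d
    return o,d
def atz(name,uv,z,s=None):
    o,d=ray(name,uv,s);return o+d*(z-o[2])/d[2]
def proj(name,p,s=None):
    c=env.camera_info(name);K=np.array(c['K']);k1=c['k1']
    p=np.array(p,float)
    if 'hand_eye' in c:
        T=np.array(c['hand_eye']);Rw=R.from_quat(s['orientation']).as_matrix()
        q=T[:3,:3].T@(Rw.T@(p-np.array(s['tool_pos']))-T[:3,3])
    else: q=R.from_quat(c['orientation']).as_matrix().T@(p-np.array(c['xyz']))
    x,y=q[0]/q[2],q[1]/q[2];g=1+k1*(x*x+y*y)
    return np.array([K[0,0]*x*g+K[0,2],K[1,1]*y*g+K[1,2]])
E
python3 - <<'E'
from h import *
print(env.read_state())
for n in ['side','top','wrist']:
    print(n,env.camera_info(n)); snap(n,n+'0')
E
```

```text
pics
{'clock': 0.0, 'joint_pos': array([-1.31660597e+00,  3.51276660e-01,  1.65245135e+00, -3.15971527e-05,
        1.13913017e+00, -8.46203848e-02]), 'qvel': array([-0.00114678,  0.00141081, -0.00022322, -0.00091714, -0.00104316,
        0.00085589]), 'effort': array([-8.96299334e-04, -5.06108952e+01, -2.91400838e+01, -1.55313296e-04,
        4.61817021e-03,  4.29324416e-05]), 'tool_pos': array([ 0.18272412, -0.51840781,  0.24772592]), 'orientation': array([ 8.16203906e-01, -5.77763605e-01, -4.92961697e-04, -3.96967454e-04]), 'wrist_force': array([-0.82923735,  0.49150496,  0.10108245]), 'ft_torque': array([ 0.02084961,  0.03909094, -0.0004773 ]), 'opening': 1.0014623522374424}
side {'K': array([[439.4887548 ,   0.        , 325.96209565],
       [  0.        , 439.4887548 , 197.07987938],
       [  0.        ,   0.        ,   1.        ]]), 'k1': -0.029170487370269126, 'xyz': array([0.09702699, 0.69533527, 1.10756676]), 'orientation': array([-0.27422285,  0.90018399, -0.32176217,  0.10459313])}
top {'K': array([[504.60247785,   0.        , 323.03159185],
       [  0.        , 504.60247785, 204.31292037],
       [  0.        ,   0.        ,   1.        ]]), 'k1': 0.014295423035830108, 'xyz': array([ 0.38931734, -0.01843358,  1.93259932]), 'orientation': array([ 0.71590151, -0.69582998,  0.03499817, -0.04561587])}
wrist {'K': array([[342.93876924,   0.        , 317.08036238],
       [  0.        , 342.93876924, 199.60369609],
       [  0.        ,   0.        ,   1.        ]]), 'k1': -0.05068829963929181, 'hand_eye': array([[ 9.99999741e-01, -6.73536665e-04,  2.53150022e-04,
        -2.42300613e-03],
       [ 5.68452228e-04,  9.55208234e-01,  2.95933957e-01,
        -7.54753075e-02],
       [-4.41133356e-04, -2.95933736e-01,  9.55208369e-01,
        -1.25561080e-01],
       [ 0.00000000e+00,  0.00000000e+00,  0.00000000e+00,
         1.00000000e+00]])}
```

View pics/top0.png

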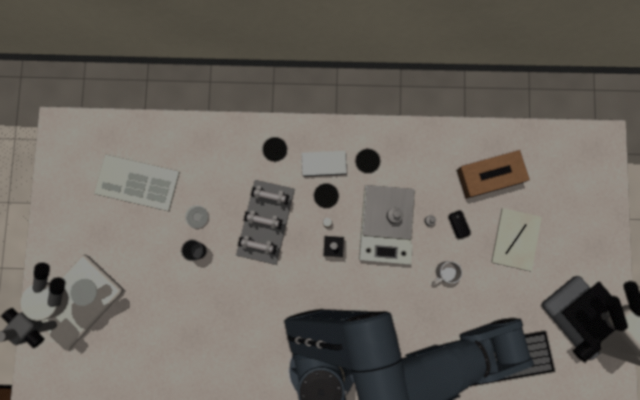

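View pics/side0.png

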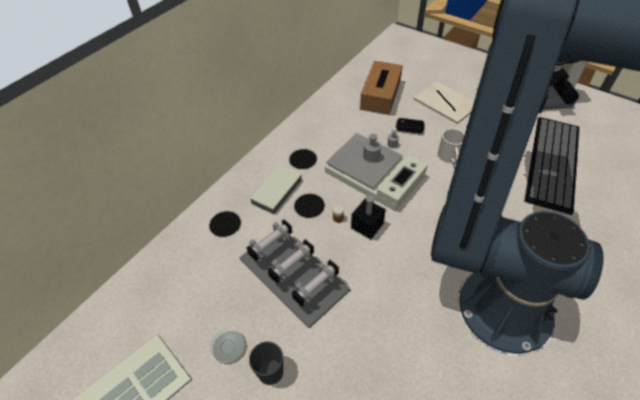

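View pics/wrist0.png

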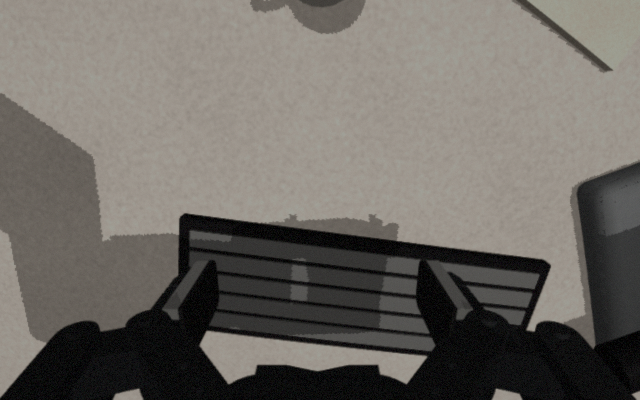

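Three tubes are in the rack at about (270,195), (263,220), (257,245) in the top view. The weight is on the pan at (395,215), with a small look-alike at (430,220). The mats are at (274,149), (368,160) and (326,195); (326,195) looks nearest the base. Enlarging.

Run:
```python
from h import *
crop('top0',225,130,445,290,3.6,'topc')
crop('side0',230,110,440,330,2.7,'sidec')
```

```text
(no output)
```

View pics/topc.png

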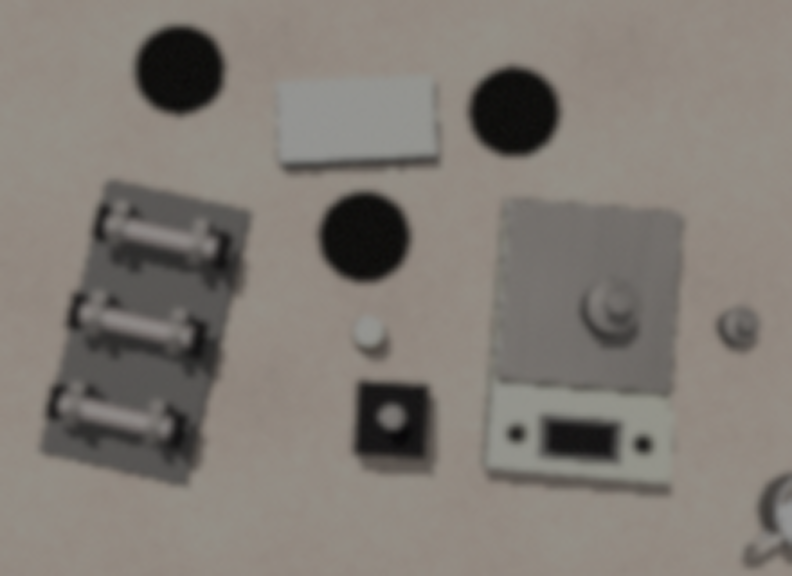

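View pics/sidec.png

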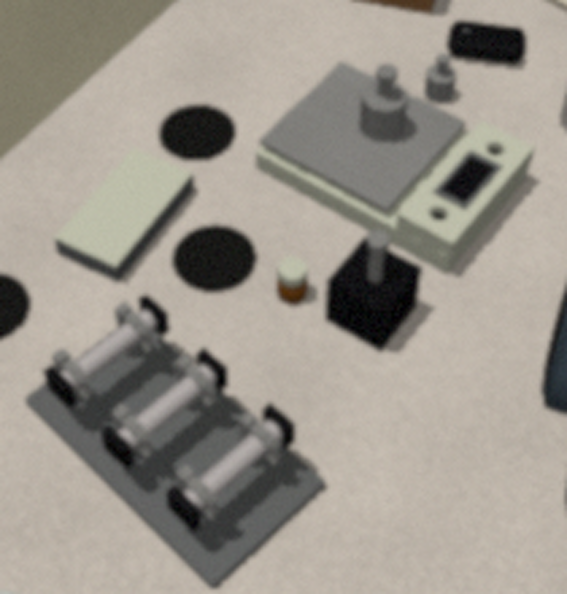

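Run:
```python
from h import *
P=dict(whead=((618,302),.147),mat=((364,237),.004),mat2=((514,111),.004),mat3=((180,69),.004),sty=((391,417),.137),jar=((370,333),.05),rec=((516,433),.06),zero=((643,443),.06),
p1=((505,198),.052),p2=((683,214),.052),p3=((670,394),.052),p4=((495,381),.052),t0=((164,237),.078),t1=((139,326),.078),t2=((117,415),.078),
r1=((112,182),.012),r2=((251,212),.012),r3=((187,485),.012),r4=((41,453),.012),small=((742,324),.06))
Q={}
for k,((u,v),z) in P.items():
    Q[k]=atz('top',((u+.5)/3.6+225-.5,(v+.5)/3.6+130-.5),z);print(k,Q[k].round(3),np.hypot(*Q[k][:2]).round(3))
print('pan',np.mean([Q['p%d'%i] for i in (1,2,3,4)],0),'rack',np.mean([Q['r%d'%i] for i in (1,2,3,4)],0))
a=Q['zero']-Q['rec'];print(np.linalg.norm(a),np.degrees(np.arctan2(a[0],-a[1])))
for k in ['whead','mat','sty','rec','zero','t0','t1','t2','p1','p2','p3','p4']:
    u=proj('side',Q[k]); print(k,u.round(1),((u-[230,110])*2.7).round(0))
s=env.read_state()
print(R.from_quat(s['orientation']).as_matrix().round(3))
```

```text
whead [ 0.568 -0.249  0.147] 0.62
mat [0.644 0.004 0.004] 0.644
mat2 [ 0.786 -0.153  0.004] 0.801
mat3 [0.822 0.209 0.004] 0.849
sty [ 0.449 -0.029  0.137] 0.45
jar [ 0.538 -0.005  0.05 ] 0.538
rec [ 0.439 -0.158  0.06 ] 0.466
zero [ 0.432 -0.288  0.06 ] 0.519
p1 [ 0.683 -0.142  0.052] 0.698
p2 [ 0.671 -0.328  0.052] 0.747
p3 [ 0.484 -0.316  0.052] 0.578
p4 [ 0.492 -0.136  0.052] 0.51
t0 [0.629 0.21  0.078] 0.663
t1 [0.536 0.231 0.078] 0.584
t2 [0.445 0.25  0.078] 0.51
r1 [0.695 0.276 0.012] 0.748
r2 [0.667 0.126 0.012] 0.679
r3 [0.376 0.183 0.012] 0.418
r4 [0.405 0.338 0.012] 0.527
small [ 0.557 -0.388  0.06 ] 0.679
pan [ 0.58245936 -0.23065565  0.052     ] rack [0.5355992  0.23058272 0.012     ]
0.1301268323328552 -2.8214471844613853
whead [373.3 135.8] [387.  70.]
mat [309.7 204.9] [215. 256.]
sty [370.3 198. ] [379. 238.]
rec [392.4 188.5] [438. 212.]
zero [413.1 164.3] [494. 147.]
t0 [270.9 238.3] [110. 346.]
t1 [292.5 259.5] [169. 404.]
t2 [316.1 281.3] [233. 462.]
p1 [325.1 162.2] [257. 141.]
p2 [357.3 132.1] [344.  60.]
p3 [403.  154.8] [467. 121.]
p4 [374.  187.5] [389. 209.]
[[ 0.332 -0.943 -0.   ]
 [-0.943 -0.332  0.001]
 [-0.001 -0.    -1.   ]]
```

Positions are consistent: the wells come out 130.1 mm apart, and the top and side views agree. Rack yaw is about -12.3° and balance yaw about -3°. First I turn to yaw 0 so tool x = world x, tool y = -world y and tool z = -world z.

```bash
python3 -m crank '{"translation":[[0,0,0],[0,0,0],[0,0,0],[0,0,0],[0,0,0],[0,0,0],[0,0,0],[0,0,0]],"roll":[-0.176,-0.176,-0.176,-0.176,-0.176,-0.176,-0.176,0],"jaw":[1,1,1,1,1,1,1,1]}' 40
python3 -m crank '{"translation":[[0.04,-0.028,0],[0.04,-0.028,0],[0.04,-0.028,0],[0.04,-0.028,0],[0.04,-0.028,0],[0.04,-0.028,0],[0.04,-0.028,0],[0.04,-0.028,0],[0.04,-0.028,0],[0.025,-0.017,0],[0,0,0]],"roll":[0,0,0,0,0,0,0,0,0,0,0],"jaw":[1,1,1,1,1,1,1,1,1,1,1]}'
python3 - <<'E'
from h import *
s,im=snap('wrist','w1');print(s['clock'],s['tool_pos'],R.from_quat(s['orientation']).as_matrix().round(3))
for p in [(.568,-.249,.147),(.568,-.249,.137),(.568,-.249,.107)]: print(proj('wrist',p,s))
E
```

```text
clock: 1.15
tool_pos: [0.1828, -0.5186, 0.2481]
orientation: [1.0, -0.001, -0.0, -0.0]
wrist_force: [0.6, -0.4, -0.4]
opening: 1.0
clock: 2.52
tool_pos: [0.5689, -0.2484, 0.2478]
orientation: [1.0, -0.001, -0.0, -0.0]
wrist_force: [-1.0, 0.2, 0.1]
opening: 1.001
2.525 [ 0.56887371 -0.24842736  0.24781465] [[ 1.    -0.002 -0.   ]
 [-0.002 -1.     0.   ]
 [-0.    -0.    -1.   ]]
[317.17912143 210.8001054 ]
[317.17313267 206.2912968 ]
[317.15763015 194.62491876]
```

View pics/w1.png

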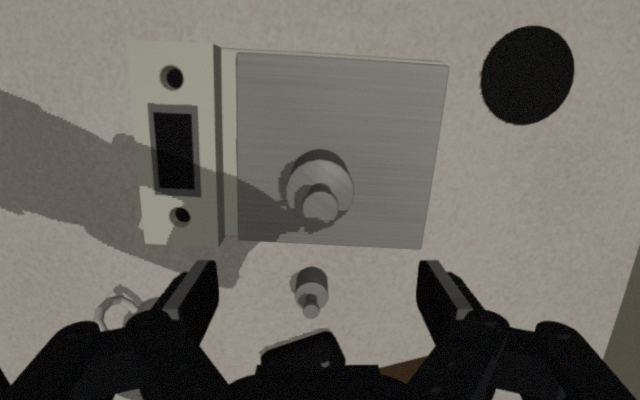

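The weight's head is at (321,209), 4 px right of prediction, so x ≈ 0.571. The wells are at (173,78) and (180,215).

```bash
python3 - <<'E'
from h import *
s=env.read_state()
for n,p,z in [('rec',(173,78),.06),('zero',(181,215),.06),('whead',(321,209),.147),('panA',(236,52),.052),('panB',(449,66),.052),('panC',(421,248),.052)]: print(n,atz('wrist',p,z,s).round(4))
E
python3 -m crank '{"translation":[[0.002,0,0.03],[0,0,0.03],[0,0,0.03],[0,0,0.02],[0,0,0.009],[0,0,0],[0,0,0],[0,0,0],[0,0,0],[0,0,0]],"roll":[0,0,0,0,0,0,0,0,0,0],"jaw":[1,1,1,1,1,1,-1,-1,-1,-1]}' 70
python3 - <<'E'
from h import *
s,im=snap('side','s2');crop('s2',330,100,450,200,5,'s2c');print(s['tool_pos'],s['opening'],s['wrist_force'])
E
```

```text
rec [ 0.4411 -0.157   0.06  ]
zero [ 0.4336 -0.2841  0.06  ]
whead [ 0.5697 -0.2485  0.147 ]
panA [ 0.4962 -0.1357  0.052 ]
panB [ 0.6843 -0.1472  0.052 ]
panC [ 0.674  -0.3237  0.052 ]
clock: 3.82
tool_pos: [0.5702, -0.2498, 0.1298]
orientation: [1.0, 0.0, 0.001, 0.0]
wrist_force: [0.6, 0.4, 4.1]
opening: 0.274
[ 0.57020435 -0.24980786  0.12983041] 0.2737509422612737 [0.64748662 0.39581691 4.12942076]
```

View pics/s2c.png

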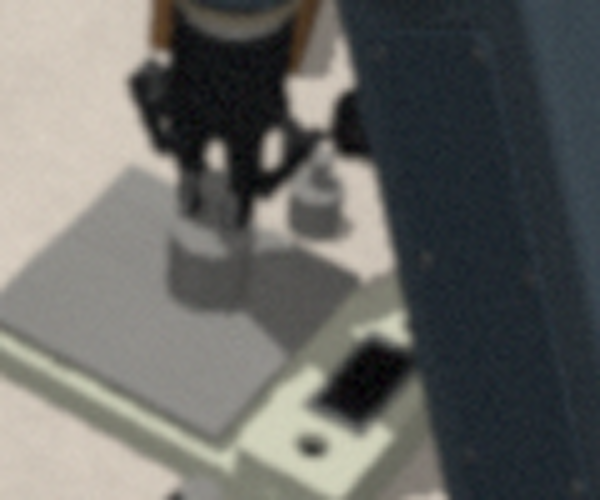

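```bash
python3 -m crank '{"translation":[[0,0,0],[0,0,0],[0,0,0]],"roll":[0,0,0],"jaw":[-1,-1,-1]}'
```

```text
clock: 4.25
tool_pos: [0.5702, -0.2498, 0.1298]
orientation: [1.0, 0.0, 0.001, 0.0]
wrist_force: [1.9, 0.6, 5.5]
opening: 0.276
```

```bash
python3 -m crank '{"translation":[[0,0,-0.01],[0,0,-0.015],[0,0,-0.02],[0,0,-0.02],[0,0,0]],"roll":[0,0,0,0,0],"jaw":[-1,-1,-1,-1,-1]}'
python3 - <<'E'
from h import *
s,im=snap('side','s3');crop('s3',330,70,450,170,5,'s3c');s,im=snap('wrist','w3');print(s['wrist_force'])
E
```

```text
clock: 4.88
tool_pos: [0.5703, -0.25, 0.1961]
orientation: [1.0, 0.0, 0.001, 0.001]
wrist_force: [0.5, 0.1, -5.4]
opening: 0.276
[ 0.0261541   0.03299857 -5.9635986 ]
```

View pics/s3c.png

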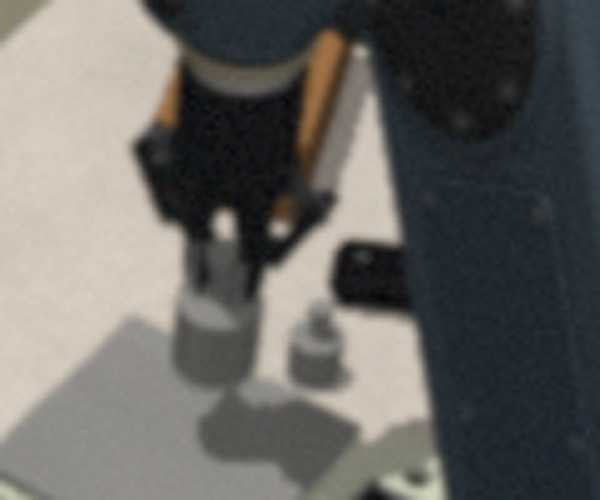

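View pics/w3.png

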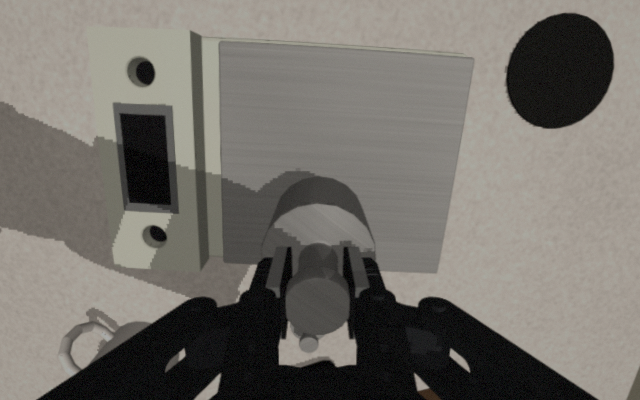

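The weight is gripped at the neck and hangs upright; the wrist reads -6 N. The mat on the right here is the far look-alike, not ours. Moving over the near mat.

```bash
python3 -m crank '{"translation":[[0,0,-0.03],[0,0,-0.02],[0.007,-0.024,0],[0.007,-0.024,0],[0.01,-0.034,0],[0.01,-0.034,0],[0.01,-0.034,0],[0.01,-0.034,0],[0.007,-0.025,0],[0.007,-0.025,0],[0.005,-0.02,0],[0,0,0]],"roll":[0,0,0,0,0,0,0,0,0,0,0,0],"jaw":[-1,-1,-1,-1,-1,-1,-1,-1,-1,-1,-1,-1]}'
python3 - <<'E'
from h import *
s,im=snap('wrist','w4');print(s['tool_pos'],s['wrist_force'])
s,im=snap('side','s4');crop('s4',240,100,400,240,4.5,'s4c')
E
```

```text
clock: 6.48
tool_pos: [0.6427, 0.0055, 0.2435]
orientation: [1.0, 0.001, -0.001, -0.0]
wrist_force: [-0.3, -1.4, -5.5]
opening: 0.275
[0.64271917 0.00551634 0.24351966] [-0.28505457 -1.44230871 -5.54901063]
```

View pics/w4.png

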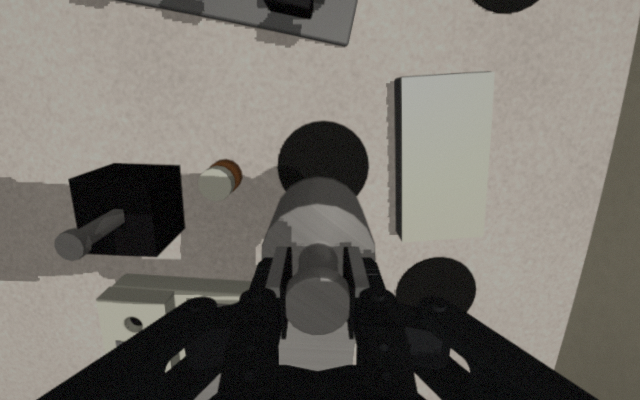

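View pics/s4c.png

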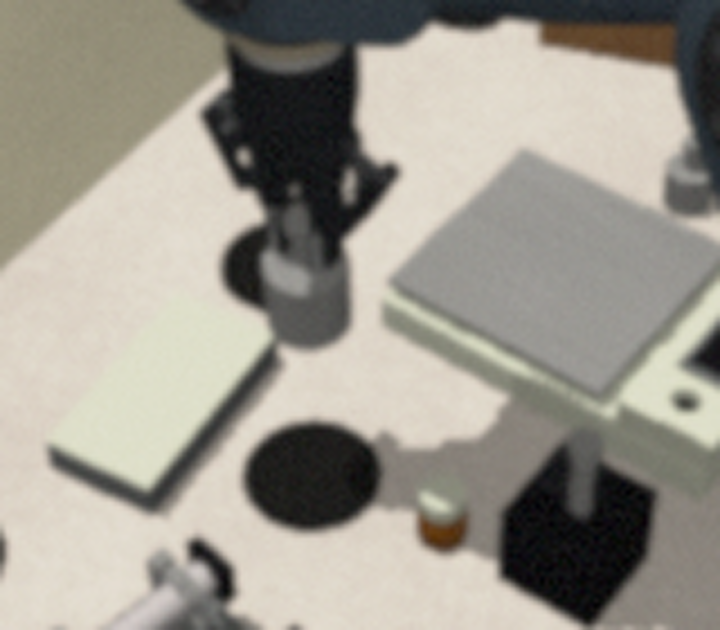

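Run:
```python
from h import *
s=env.read_state()
for a in [(-.05,0),(.05,0),(0,.05)]: print(proj('wrist',(.644+a[0],.004+a[1],.004),s))
```

```text
[273.31201298 168.21563385]
[365.3691873  168.18877724]
[319.41095009 121.22072977]
```

```bash
python3 -m crank '{"translation":[[0.003,0.0015,0.02],[0,0,0.03],[0,0,0.03],[0,0,0.03],[0,0,0.02],[0,0,0.015],[0,0,0.01],[0,0,0.003],[0,0,0.002],[0,0,0]],"roll":[0,0,0,0,0,0,0,0,0,0],"jaw":[-1,-1,-1,-1,-1,-1,-1,-1,-1,-1]}'
```

```text
clock: 7.82
tool_pos: [0.6461, 0.0028, 0.0848]
orientation: [1.0, 0.0, 0.0, 0.0]
wrist_force: [-0.8, -0.2, -5.8]
opening: 0.27
```

```bash
python3 -m crank '{"translation":[[0,0,0.0015],[0,0,0.0015],[0,0,0]],"roll":[0,0,0],"jaw":[-1,-1,-1]}'
```

```text
clock: 8.2
tool_pos: [0.6463, 0.0028, 0.0819]
orientation: [1.0, 0.0, 0.001, 0.0]
wrist_force: [1.1, -0.6, 0.1]
opening: 0.274
```

```bash
python3 -m crank '{"translation":[[0,0,0],[0,0,0],[0,0,0],[0,0,0],[0,0,0],[0,0,-0.01],[0,0,-0.03],[0,0,-0.04],[0,0,-0.05],[0,0,-0.06],[0,0,0]],"roll":[0,0,0,0,0,0,0,0,0,0,0],"jaw":[-0.2,0.2,0.6,1,1,1,1,1,1,1,1]}'
python3 - <<'E'
from h import *
s,im=snap('wrist','w5');print(s['tool_pos'],s['wrist_force'])
s,im=snap('side','s5');crop('s5',240,100,400,240,4.5,'s5c')
E
```

```text
clock: 9.57
tool_pos: [0.6475, 0.0027, 0.2774]
orientation: [1.0, 0.0, 0.005, 0.0]
wrist_force: [0.6, 0.5, -1.0]
opening: 1.001
[0.64749192 0.00270148 0.27740635] [ 0.57224946  0.5439271  -0.97455539]
```

View pics/w5.png

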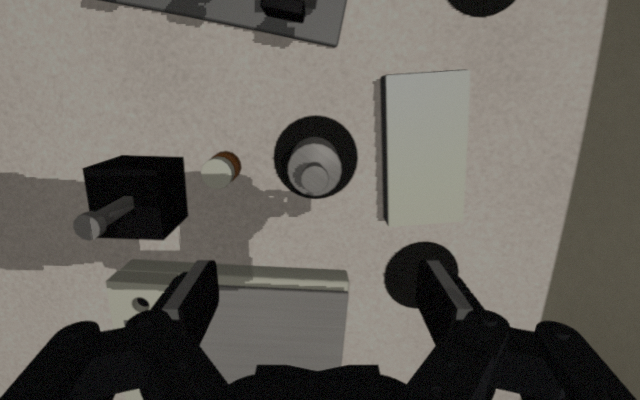

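View pics/s5c.png

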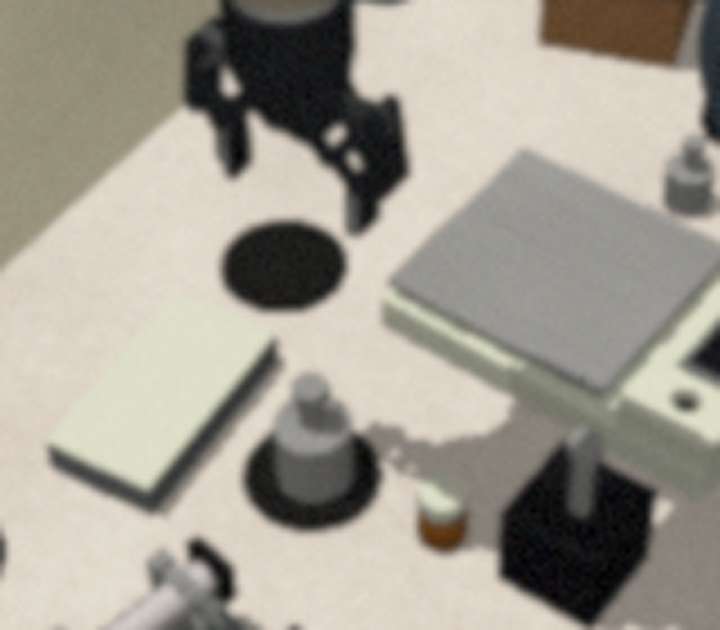

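```bash
python3 - <<'E'
from h import *
s=env.read_state()
print(atz('wrist',(316,157),.004,s),atz('wrist',(314.5,178),.099,s))
E
python3 -m crank '{"translation":[[-0.03,0.005,0],[-0.04,0.007,0],[-0.04,0.007,0],[-0.04,0.007,0],[-0.03,0.006,0],[-0.0185,0,0.02],[0,0,0.02],[0,0,0]],"roll":[0,0,0,0,0,0,0,0],"jaw":[1,1,1,1,1,1,1,1]}'
python3 - <<'E'
from h import *
s,im=snap('wrist','w6');print(s['tool_pos'],s['wrist_force'])
print(proj('wrist',(.449,-.029,.137),s),proj('wrist',(.449,-.029,.075),s))
E
```

```text
[0.64389818 0.01013157 0.004     ] [0.64270535 0.0082154  0.099     ]
clock: 10.68
tool_pos: [0.4461, -0.029, 0.2296]
orientation: [1.0, -0.0, -0.002, -0.0]
wrist_force: [0.5, -0.6, 0.3]
opening: 1.0
[ 0.44609535 -0.02904045  0.22958878] [ 0.54102696 -0.58848718  0.29736313]
[323.31503315 213.99429307] [322.32133336 189.42423165]
```

View pics/w6.png

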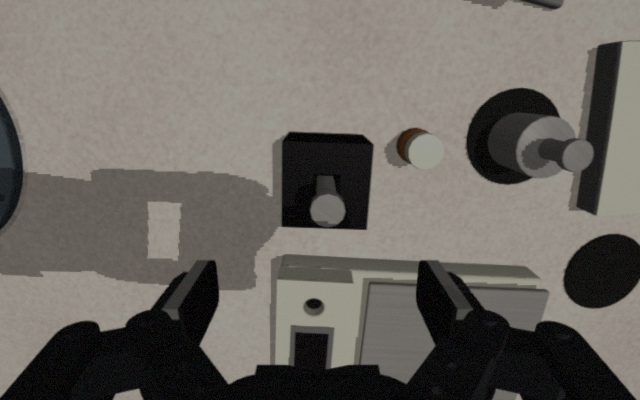

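Stylus head at (328,210), about 5 px from prediction. I take (0.450, -0.028) as its position. The weight is within about 2 mm of the mat centre.

```bash
python3 -m crank '{"translation":[[0.004,-0.001,0.03],[0,0,0.03],[0,0,0.03],[0,0,0.02],[0,0,0.0145],[0,0,0],[0,0,0],[0,0,0],[0,0,0],[0,0,0],[0,0,0],[0,0,0]],"roll":[0,0,0,0,0,0,0,0,0,0,0,0],"jaw":[1,1,1,1,1,1,0,-0.3,-1,-1,-1,-1]}' 70
python3 - <<'E'
from h import *
s,im=snap('wrist','w7');print(s['tool_pos'],s['wrist_force'],s['opening'])
s,im=snap('side','s7');crop('s7',310,130,430,230,5,'s7c')
E
```

```text
clock: 12.22
tool_pos: [0.4516, -0.0283, 0.1071]
orientation: [1.0, 0.0, 0.0, 0.0]
wrist_force: [0.0, 0.2, 6.7]
opening: 0.232
[ 0.45161951 -0.02826695  0.10711873] [0.02374301 0.16188558 6.69532512] 0.2316065606131227
```

View pics/w7.png

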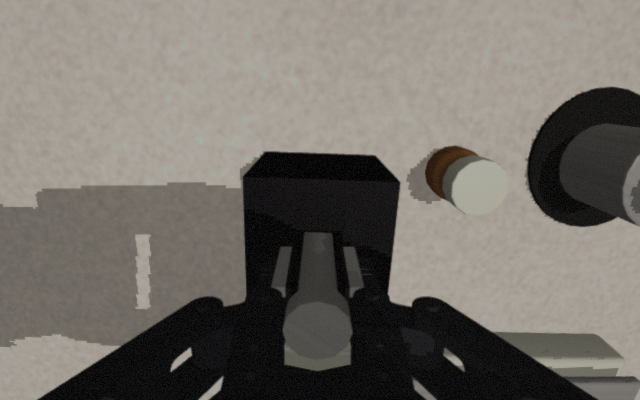

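View pics/s7c.png

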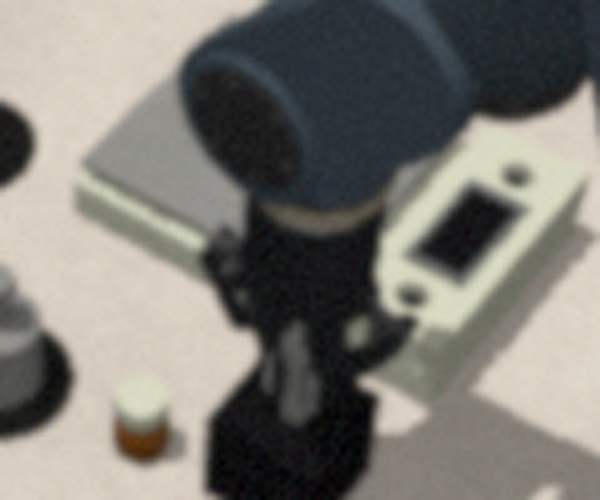

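```bash
python3 -m crank '{"translation":[[0,0,-0.01],[0,0,-0.02],[0,0,-0.03],[0,0,-0.03],[0,0,-0.02],[0,0,0]],"roll":[0,0,0,0,0,0],"jaw":[-1,-1,-1,-1,-1,-1]}'
python3 - <<'E'
from h import *
s,im=snap('wrist','w8');print(s['tool_pos'],s['wrist_force'],s['opening'])
s,im=snap('side','s8');crop('s8',310,100,430,230,4.5,'s8c')
E
```

```text
clock: 13.08
tool_pos: [0.4518, -0.0283, 0.2181]
orientation: [1.0, 0.0, 0.001, 0.0]
wrist_force: [-0.2, 0.2, -1.3]
opening: 0.226
[ 0.45176814 -0.02827972  0.21807337] [-0.16475668  0.21518287 -1.32532452] 0.22599399629505115
```

View pics/w8.png

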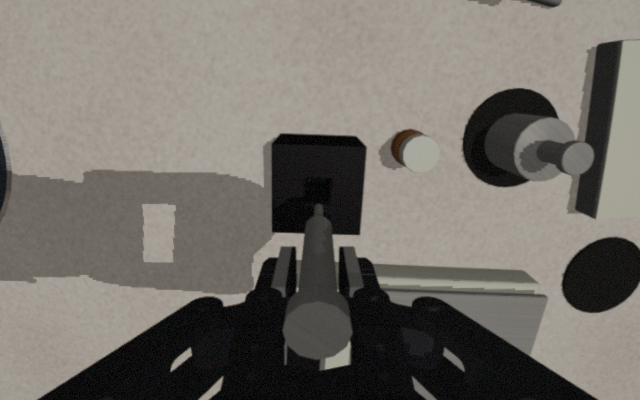

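View pics/s8c.png

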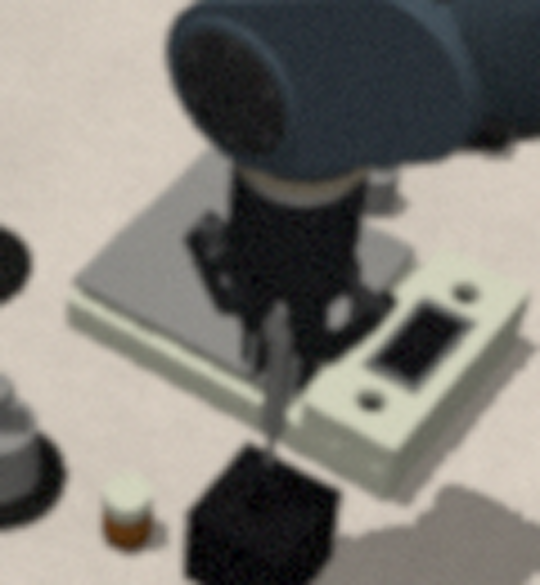

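Run:
```python
from h import *
s=env.read_state();t=s['tool_pos']
print('tip pred',proj('wrist',t-[0,0,.102],s),'head',proj('wrist',t+[0,0,.03],s))
print('hole',atz('wrist',(318,188),.075,s), 'tip seen',atz('wrist',(318.5,207),t[2]-.102,s))
```

```text
tip pred [318.46382497 209.44881527] head [319.90105821 336.50842102]
hole [ 0.45071891 -0.02332626  0.075     ] tip seen [ 0.45097514 -0.02634009  0.11431283]
```

```bash
python3 -m crank '{"translation":[[-0.002,0.02,0],[-0.002,0.035,0],[-0.003,0.04,0],[-0.003,0.04,0],[-0.003,0.04,0],[-0.002,0.035,0],[-0.002,0.03,0],[-0.002,0.019,0.02],[0,0,0.01],[0,0,0]],"roll":[0,0,0,0,0,0,0,0,0,0],"jaw":[-1,-1,-1,-1,-1,-1,-1,-1,-1,-1]}'
python3 - <<'E'
from h import *
s,im=snap('wrist','w9');print(s['tool_pos'],s['wrist_force'],s['opening']);crop('w9',220,100,420,250,4,'w9c')
t=s['tool_pos']
print('tip pred',proj('wrist',t-[0,0,.102],s))
s,im=snap('side','s9');crop('s9',330,90,450,220,4.5,'s9c')
print('side tip',(proj('side',t-[0,0,.102])-[330,90])*4.5)
E
```

```text
clock: 14.42
tool_pos: [0.4318, -0.2862, 0.1856]
orientation: [1.0, 0.0, -0.001, -0.001]
wrist_force: [-0.1, 0.4, 0.2]
opening: 0.23
[ 0.4318359  -0.2862427   0.18559333] [-0.08979709  0.38785614  0.17675586] 0.2296765078150669
tip pred [318.69280542 209.69620757]
side tip [378.02698797 313.28089725]
```

View pics/w9c.png

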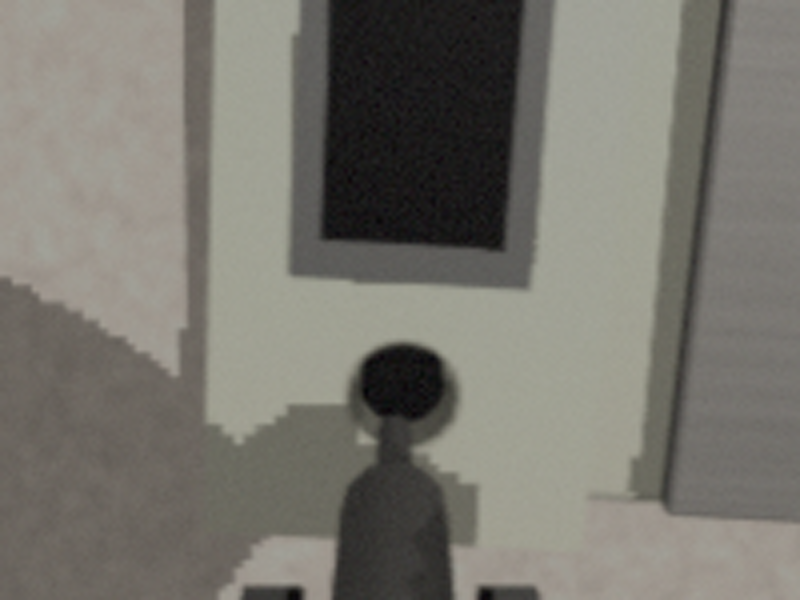

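View pics/s9c.png

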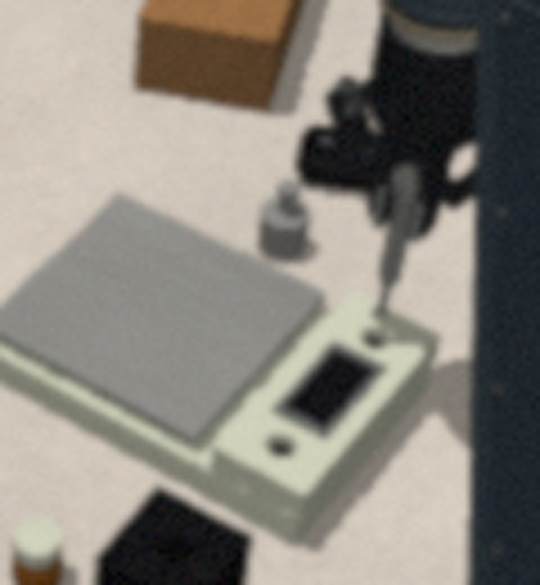

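Run:
```python
from h import *
s=env.read_state();t=s['tool_pos']
w=atz('wrist',(321.1,198.4),.06,s);p=atz('wrist',(318.4,206),t[2]-.102,s);print(w,p,w-p)
print('well in side from (374,338):',atz('side',(330+374/4.5,90+338/4.5),.06),'rec',atz('side',(330+281/4.5,90+445/4.5),.06))
print('tip side',atz('side',(330+382/4.5,90+312/4.5),t[2]-.102))
```

```text
[ 0.43468465 -0.28602771  0.06      ] [ 0.43250435 -0.28395272  0.08490559] [ 0.00218031 -0.002075   -0.02490559]
well in side from (374,338): [ 0.43056356 -0.28462663  0.06      ] rec [ 0.43764245 -0.15655506  0.06      ]
tip side [ 0.42960762 -0.28772282  0.08490559]
```

```bash
python3 -m crank '{"translation":[[0.0015,0.0005,0],[0,0,0.01],[0,0,0.01],[0,0,0.008],[0,0,0.004],[0,0,0]],"roll":[0,0,0,0,0,0],"jaw":[-1,-1,-1,-1,-1,-1]}'
python3 -m crank '{"translation":[[0,0,0.003],[0,0,0]],"roll":[0,0],"jaw":[-1,-1]}'
```

```text
clock: 15.28
tool_pos: [0.4337, -0.2877, 0.1545]
orientation: [1.0, -0.0, -0.0, -0.0]
wrist_force: [-0.2, 0.1, -0.9]
opening: 0.229
clock: 15.52
tool_pos: [0.4339, -0.2878, 0.1518]
orientation: [1.0, -0.0, 0.0, 0.0]
wrist_force: [0.8, 0.2, 1.2]
opening: 0.229
```

```bash
python3 -m crank '{"translation":[[0,0,0.002],[0,0,0.002],[0,0,0.0015],[0,0,0]],"roll":[0,0,0,0],"jaw":[-1,-1,-1,-1]}'
```

```text
clock: 16.02
tool_pos: [0.4339, -0.2878, 0.1463]
orientation: [1.0, 0.0, 0.0, 0.0]
wrist_force: [1.2, 0.1, 3.0]
opening: 0.223
```

```bash
python3 -m crank '{"translation":[[0,0,0.0015],[0,0,0],[0,0,0],[0,0,0],[0,0,0],[0,0,0],[0,0,0],[0,0,0],[0,0,0],[0,0,0],[0,0,0],[0,0,0]],"roll":[0,0,0,0,0,0,0,0,0,0,0,0],"jaw":[-1,-1,-1,-1,-1,-1,-1,-1,-1,-1,-1,-1]}'
python3 - <<'E'
from h import *
s,im=snap('wrist','w10');print(s['tool_pos'],s['wrist_force'],s['opening'])
E
```

```text
clock: 17.52
tool_pos: [0.4344, -0.2882, 0.1458]
orientation: [1.0, 0.0, 0.001, 0.001]
wrist_force: [-0.7, -0.1, 10.6]
opening: 0.227
[ 0.4343934  -0.28822706  0.1457842 ] [-0.69564426 -0.06903032 10.62935743] 0.2266562791078962
```

View pics/w10.png

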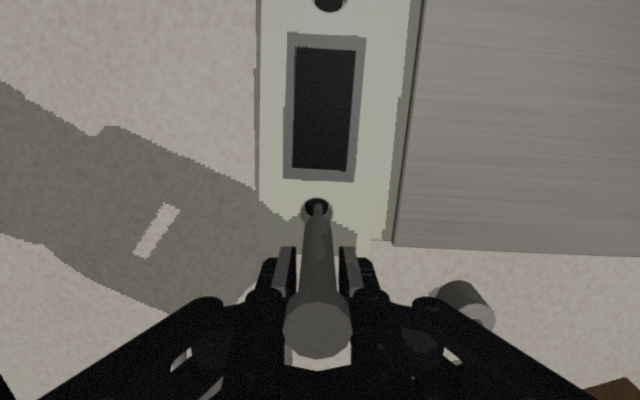

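The button is bottomed at 10.6 N and held for over 1.3 s. Returning the stylus to its stand.

```bash
python3 -m crank '{"translation":[[0,0,-0.01],[0,0,-0.02],[0,0,-0.025],[0,0,-0.02],[0,0,0]],"roll":[0,0,0,0,0],"jaw":[-1,-1,-1,-1,-1]}'
python3 -m crank '{"translation":[[0.002,-0.02,0],[0.002,-0.035,0],[0.003,-0.04,0],[0.003,-0.04,0],[0.003,-0.04,0],[0.002,-0.035,0],[0.002,-0.03,0],[0.0006,-0.02,0],[0,0,0],[0,0,0]],"roll":[0,0,0,0,0,0,0,0,0,0],"jaw":[-1,-1,-1,-1,-1,-1,-1,-1,-1,-1]}'
python3 - <<'E'
from h import *
s,im=snap('wrist','w11');print(s['tool_pos'],s['wrist_force'],s['opening'],s['orientation']);crop('w11',220,100,420,250,4,'w11c')
t=s['tool_pos']
s,im=snap('side','s11');crop('s11',310,100,430,230,4.5,'s11c')
E
```

```text
clock: 18.2
tool_pos: [0.4341, -0.2879, 0.2208]
orientation: [1.0, 0.0, 0.001, 0.001]
wrist_force: [-0.1, 0.3, -1.5]
opening: 0.229
clock: 19.45
tool_pos: [0.451, -0.0277, 0.2193]
orientation: [1.0, 0.0, -0.0, -0.0]
wrist_force: [-0.7, 0.1, -0.6]
opening: 0.23
[ 0.45102032 -0.02774926  0.2193084 ] [-0.6932652   0.12428217 -0.6385614 ] 0.23014744251120106 [ 9.99999873e-01  1.70029975e-04 -4.74289926e-04 -2.07822954e-05]
```

View pics/w11c.png

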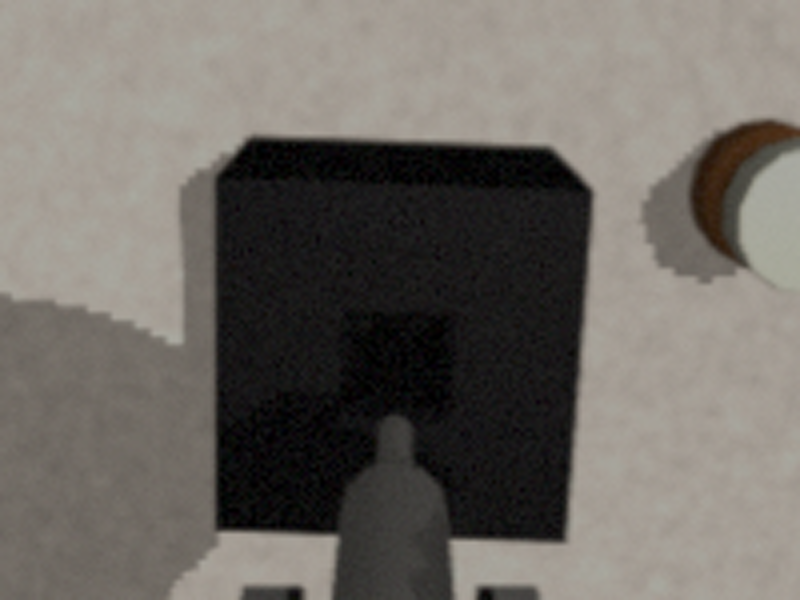

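View pics/s11c.png

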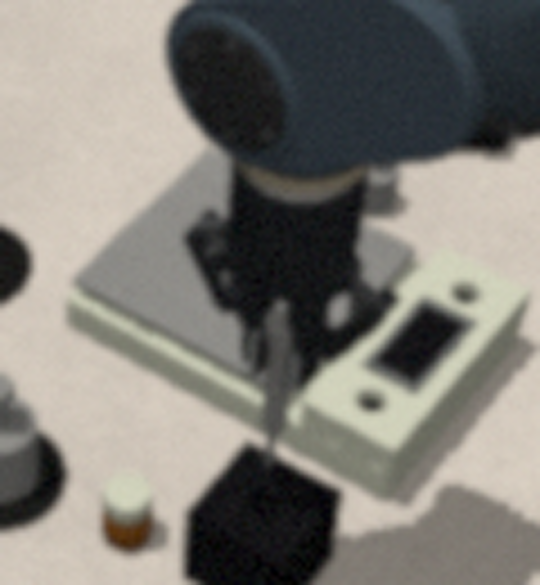

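```bash
python3 -m crank '{"translation":[[0.0005,0.0005,0.015],[0,0,0.02],[0,0,0.02],[0,0,0.02],[0,0,0.015],[0,0,0.01],[0,0,0.006],[0,0,0]],"roll":[0,0,0,0,0,0,0,0],"jaw":[-1,-1,-1,-1,-1,-1,-1,-1]}'
```

```text
clock: 20.55
tool_pos: [0.4519, -0.0282, 0.1137]
orientation: [1.0, 0.0, -0.0, -0.0]
wrist_force: [0.2, -0.5, -0.1]
opening: 0.228
```

```bash
python3 -m crank '{"translation":[[0,0,0.003],[0,0,0.003],[0,0,0.0015],[0,0,0]],"roll":[0,0,0,0],"jaw":[-1,-1,-1,-1]}'
```

```text
clock: 21.05
tool_pos: [0.4526, -0.0283, 0.107]
orientation: [1.0, 0.0, 0.001, 0.0]
wrist_force: [-1.3, 0.9, 8.8]
opening: 0.227
```

```bash
python3 -m crank '{"translation":[[0,0,0],[0,0,0],[0,0,0],[0,0,0],[0,0,-0.02],[0,0,-0.04],[0,0,-0.05],[0,0,-0.04],[0,0,0]],"roll":[0,0,0,0,0,0,0,0,0],"jaw":[-0.3,0,0.5,1,1,1,1,1,1]}'
python3 - <<'E'
from h import *
s,im=snap('wrist','w12');print(s['tool_pos'],s['wrist_force'],s['opening'],s['orientation'])
s,im=snap('side','s12');crop('s12',230,110,440,330,2.7,'s12c')
E
```

```text
clock: 22.18
tool_pos: [0.453, -0.0284, 0.2588]
orientation: [1.0, 0.0, 0.003, 0.0]
wrist_force: [0.5, -0.0, -0.9]
opening: 1.0
[ 0.45301724 -0.02837731  0.25882583] [ 0.53212659 -0.00924698 -0.91902681] 0.9999769909352892 [9.99996431e-01 1.27573097e-05 2.63479629e-03 4.43456303e-04]
```

View pics/s12c.png

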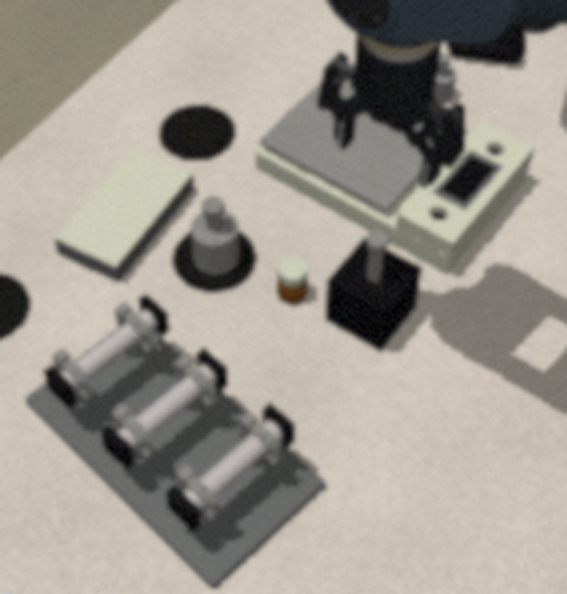

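The stylus is home and the weight is on its mat. Now the front tube.

```bash
python3 -m crank '{"translation":[[0,-0.025,0],[-0.001,-0.035,0],[-0.001,-0.04,0],[-0.001,-0.04,0],[-0.001,-0.04,0],[-0.001,-0.04,0],[-0.001,-0.035,0],[-0.001,-0.023,0],[0,0,0.01],[0,0,0]],"roll":[0,0,0,0,0,0,0,0.1075,0.1075,0],"jaw":[1,1,1,1,1,1,1,1,1,1]}'
python3 - <<'E'
from h import *
s,im=snap('wrist','w13');print(s['tool_pos'],s['wrist_force'],s['opening'],s['orientation'])
M=R.from_quat(s['orientation']).as_matrix();print(np.degrees(np.arctan2(M[1,0],M[0,0])))
b=np.array([.213,.977,0]);c=np.array([.445,.25,.075])
for k in (-.07,0,.07): print(proj('wrist',c+b*k,s))
E
```

```text
clock: 23.52
tool_pos: [0.444, 0.2496, 0.2443]
orientation: [0.994, -0.107, -0.002, 0.001]
wrist_force: [-0.3, -0.2, 0.2]
opening: 0.999
[0.44404766 0.24956782 0.24429387] [-0.3156475  -0.1765899   0.17631791] 0.9988203328286736 [ 9.94284874e-01 -1.06741829e-01 -1.66831245e-03  9.93831754e-04]
-12.255290801793418
[319.88608331 254.94932011]
[320.09757223 183.54946977]
[320.32321365 101.93487244]
```

View pics/w13.png

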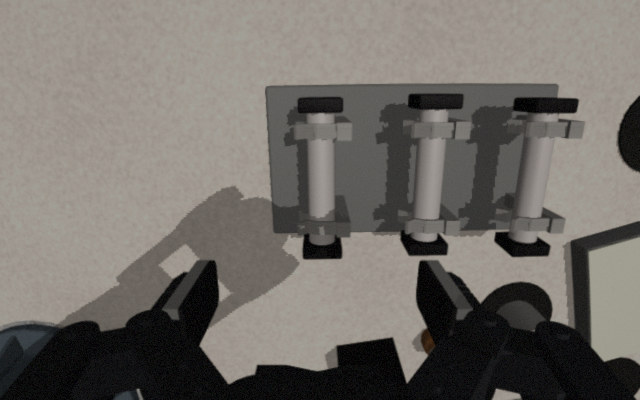

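```bash
python3 -m crank '{"translation":[[0.001,0,0.03],[0,0,0.04],[0,0,0.04],[0,0,0.03],[0,0,0.02],[0,0,0.004],[0,0,0],[0,0,0],[0,0,0],[0,0,0],[0,0,0],[0,0,0]],"roll":[0,0,0,0,0,0,0,0,0,0,0,0],"jaw":[1,1,1,1,1,1,1,0,-0.2,-1,-1,-1]}' 80
python3 - <<'E'
from h import *
s,im=snap('wrist','w14');print(s['tool_pos'],s['wrist_force'],s['opening'])
s,im=snap('side','s14');crop('s14',230,190,390,340,4,'s14c')
E
```

```text
clock: 25.08
tool_pos: [0.446, 0.2496, 0.0825]
orientation: [0.994, -0.107, 0.0, -0.0]
wrist_force: [-0.2, 0.1, 2.9]
opening: 0.249
[0.44603795 0.24963393 0.08248571] [-0.15599637  0.0857288   2.87565434] 0.24850329275886532
```

View pics/w14.png

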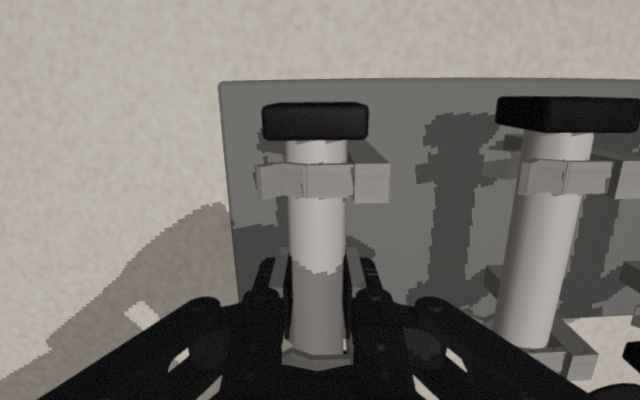

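View pics/s14c.png

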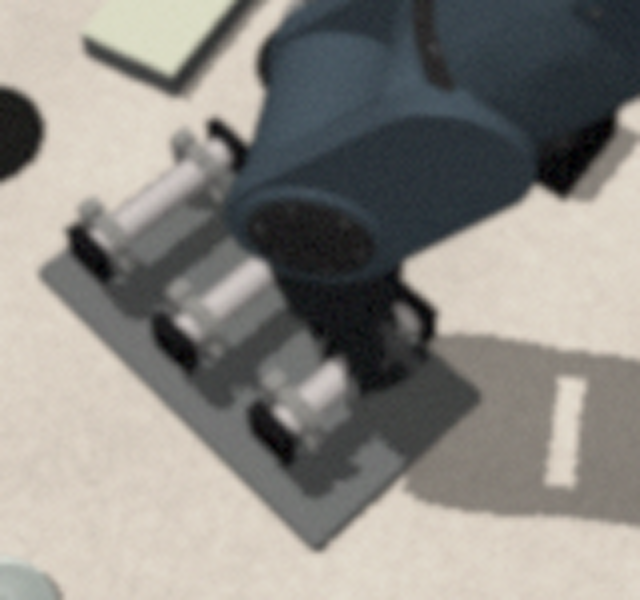

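The bar is between the fingers, but the opening reads a bit low. I'll re-grip 4 mm deeper to be sure.

```bash
python3 -m crank '{"translation":[[0,0,0],[0,0,0],[0,0,0.004],[0,0,0],[0,0,0],[0,0,0],[0,0,0],[0,0,0]],"roll":[0,0,0,0,0,0,0,0],"jaw":[0,0.2,0.2,-0.2,-1,-1,-1,-1]}' 80
```

```text
clock: 26.18
tool_pos: [0.4459, 0.2496, 0.0784]
orientation: [0.994, -0.107, 0.0, -0.0]
wrist_force: [-0.2, -0.8, 2.3]
opening: 0.249
```

```bash
python3 -m crank '{"translation":[[-0.004,0,0],[-0.004,0,0],[-0.004,0,0],[-0.004,0,0],[-0.005,0,0],[-0.005,0,0],[-0.005,0,0],[-0.005,0,0],[-0.004,0,0],[0,0,0]],"roll":[0,0,0,0,0,0,0,0,0,0],"jaw":[-1,-1,-1,-1,-1,-1,-1,-1,-1,-1]}'
python3 - <<'E'
from h import *
s,im=snap('wrist','w15');print(s['tool_pos'],s['wrist_force'],s['opening'])
E
```

```text
clock: 27.42
tool_pos: [0.4066, 0.2582, 0.0783]
orientation: [0.994, -0.107, -0.0, 0.0]
wrist_force: [1.3, -0.9, -0.6]
opening: 0.249
[0.40657192 0.25816766 0.07831902] [ 1.32364127 -0.86249299 -0.58161905] 0.24914052510694573
```

View pics/w15.png

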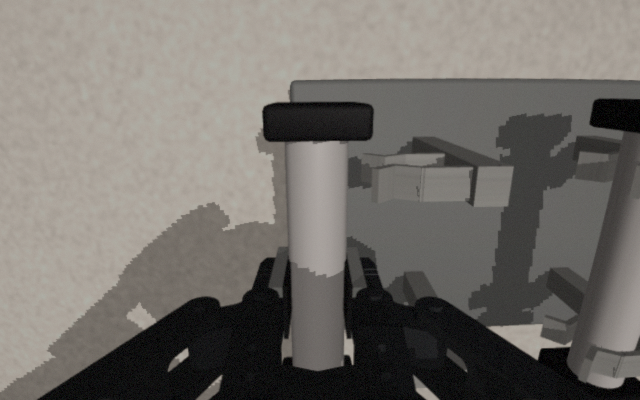

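The tube is free of its jaws and held. Lifting, then to the pan's far slot.

```bash
cat > go.py <<'E'
import sys
from h import *
s=env.read_state();M=R.from_quat(s['orientation']).as_matrix();y=np.arctan2(M[1,0],M[0,0])
t=np.array([float(a) for a in sys.argv[1:4]]);ty=np.radians(float(sys.argv[4]))
print('yaw',np.degrees(y).round(2),'tool delta',(M.T@(t-s['tool_pos'])).round(4),'roll',round(y-ty,4))
M2=np.array([[np.cos(ty),np.sin(ty),0],[np.sin(ty),-np.cos(ty),0],[0,0,-1]])
print('delta at target yaw',(M2.T@(t-s['tool_pos'])).round(4))
E
python3 -m crank '{"translation":[[0,0,-0.02],[0,0,-0.04],[0,0,-0.05],[0,0,-0.04],[0,0,-0.02],[0,0,0],[0,0,0]],"roll":[0,0,0,0,0,-0.159,0],"jaw":[-1,-1,-1,-1,-1,-1,-1]}'
python3 go.py .641 -.234 .24 -3.2
```

```text
clock: 28.35
tool_pos: [0.4069, 0.258, 0.2484]
orientation: [1.0, -0.029, 0.0, -0.0]
wrist_force: [0.8, -0.8, -1.3]
opening: 0.249
yaw -3.27 tool delta [0.2618 0.4779 0.0084] roll -0.0012
delta at target yaw [0.2612 0.4782 0.0084]
```

```bash
python3 -m crank '{"translation":[[0.012,0.02,0],[0.022,0.04,0],[0.027,0.05,0],[0.027,0.05,0],[0.027,0.05,0],[0.027,0.05,0],[0.027,0.05,0],[0.027,0.05,0],[0.025,0.045,0],[0.02,0.038,0],[0.012,0.022,0],[0.0088,0.0132,0]],"roll":[0,0,0,0,0,0,0,0,0,0,0,0],"jaw":[-1,-1,-1,-1,-1,-1,-1,-1,-1,-1,-1,-1]}'
python3 go.py .641 -.234 .074 -3.2
python3 - <<'E'
from h import *
s,im=snap('wrist','w16');print(s['tool_pos'],s['wrist_force'],s['opening'])
E
```

```text
clock: 29.85
tool_pos: [0.6415, -0.2353, 0.2472]
orientation: [1.0, -0.031, -0.001, -0.0]
wrist_force: [0.7, 0.1, -1.1]
opening: 0.252
yaw -3.5 tool delta [-0.0004 -0.0012  0.1732] roll -0.0053
delta at target yaw [-0.0006 -0.0013  0.1732]
[ 0.64151976 -0.23534968  0.24722255] [ 0.70548644  0.13842666 -1.05496124] 0.25182523017384134
```

View pics/w16.png

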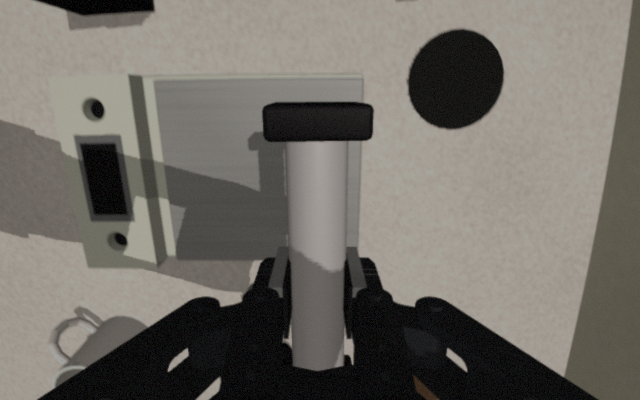

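```bash
python3 -m crank '{"translation":[[0,-0.001,0.02],[0,0,0.03],[0,0,0.04],[0,0,0.03],[0,0,0.025],[0,0,0.015],[0,0,0.008],[0,0,0.003],[0,0,0]],"roll":[0,0,0,0,0,0,0,0,0],"jaw":[-1,-1,-1,-1,-1,-1,-1,-1,-1]}'
python3 -m crank '{"translation":[[0,0,0.0015],[0,0,0.0015],[0,0,0]],"roll":[0,0,0],"jaw":[-1,-1,-1]}'
```

```text
clock: 31.02
tool_pos: [0.6417, -0.2331, 0.0779]
orientation: [1.0, -0.028, 0.0, 0.0]
wrist_force: [-0.0, -0.2, -1.3]
opening: 0.252
clock: 31.4
tool_pos: [0.6416, -0.2331, 0.0745]
orientation: [1.0, -0.028, 0.0, 0.0]
wrist_force: [-0.6, 0.1, 0.5]
opening: 0.256
```

```bash
python3 -m crank '{"translation":[[0,0,0.001],[0,0,0],[0,0,0],[0,0,0],[0,0,0],[0,0,0],[0,0,-0.01],[0,0,-0.03],[0,0,-0.05],[0,0,-0.05],[0,0,-0.04],[0,0,0]],"roll":[0,0,0,0,0,0,0,0,0,0,0,0],"jaw":[-1,-0.4,-0.2,0,0,0,0,0.3,1,1,1,1]}'
python3 - <<'E'
from h import *
s,im=snap('wrist','w17');print(s['tool_pos'],s['wrist_force'],s['opening'])
E
python3 go.py .538 .231 .245 -3.2
```

```text
clock: 32.9
tool_pos: [0.6426, -0.2335, 0.2579]
orientation: [1.0, -0.028, 0.003, 0.001]
wrist_force: [0.2, 0.6, -0.5]
opening: 1.0
[ 0.64259534 -0.23347672  0.25791587] [ 0.15021003  0.57960769 -0.53416163] 0.9999790709958932
yaw -3.21 tool delta [-0.1297 -0.4576  0.0094] roll -0.0001
delta at target yaw [-0.1296 -0.4576  0.0102]
```

View pics/w17.png

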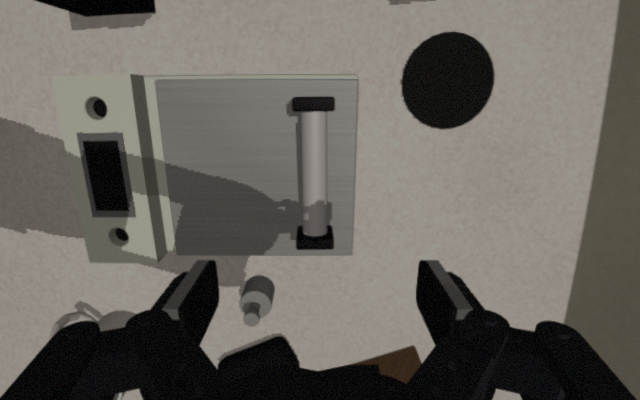

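Tube 1 lies flat in the far slot, inside the pan edges. Next is the middle tube.

```bash
python3 -m crank '{"translation":[[-0.006,-0.02,0],[-0.011,-0.04,0],[-0.014,-0.05,0],[-0.014,-0.05,0],[-0.014,-0.05,0],[-0.014,-0.05,0],[-0.014,-0.05,0],[-0.014,-0.05,0],[-0.012,-0.045,0.003],[-0.01,-0.035,0.003],[-0.0066,-0.0176,0.003],[0,0,0]],"roll":[0,0,0,0,0,0,0,0,0,0,0.159,0],"jaw":[1,1,1,1,1,1,1,1,1,1,1,1]}'
python3 go.py .537 .231 .078 -12.3
python3 - <<'E'
from h import *
s,im=snap('wrist','w18');print(s['tool_pos'],s['wrist_force'],s['opening'])
print(proj('wrist',(.537,.231,.075),s))
E
```

```text
clock: 34.45
tool_pos: [0.5361, 0.2323, 0.2431]
orientation: [0.994, -0.106, -0.001, 0.0]
wrist_force: [0.2, 0.3, 0.0]
opening: 1.0
yaw -12.13 tool delta [0.0015 0.0009 0.1651] roll 0.0029
delta at target yaw [0.0011 0.0011 0.1651]
[0.53614815 0.23232656 0.24313974] [0.21696103 0.27952356 0.00721873] 1.0002914019444749
[320.20980127 186.00819174]
```

View pics/w18.png

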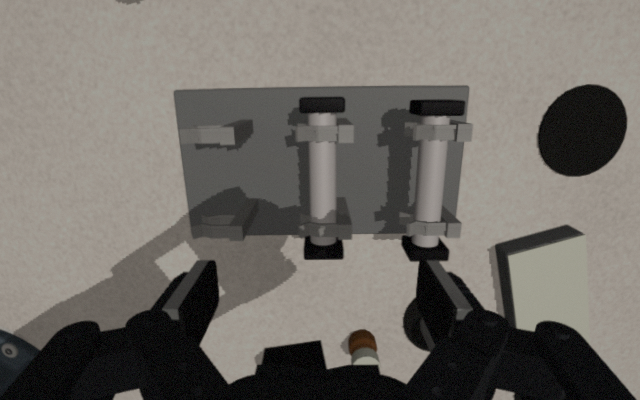

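```bash
python3 -m crank '{"translation":[[0.001,0.001,0.03],[0,0,0.04],[0,0,0.04],[0,0,0.03],[0,0,0.02],[0,0,0.007],[0,0,0],[0,0,0],[0,0,0],[0,0,0],[0,0,0],[0,0,0]],"roll":[0,0,0,0,0,0,0,0,0,0,0,0],"jaw":[1,1,1,1,1,1,1,0,-0.2,-1,-1,-1]}' 80
python3 -m crank '{"translation":[[0,0,0],[-0.004,0,0],[-0.004,0,0],[-0.004,0,0],[-0.004,0,0],[-0.005,0,0],[-0.005,0,0],[-0.005,0,0],[-0.005,0,0],[-0.004,0,0],[0,0,0]],"roll":[0,0,0,0,0,0,0,0,0,0,0],"jaw":[-1,-1,-1,-1,-1,-1,-1,-1,-1,-1,-1]}'
python3 - <<'E'
from h import *
s,im=snap('wrist','w19');print(s['tool_pos'],s['wrist_force'],s['opening'])
E
```

```text
clock: 36.0
tool_pos: [0.5387, 0.23, 0.0776]
orientation: [0.994, -0.107, 0.0, -0.0]
wrist_force: [0.5, -0.2, 2.4]
opening: 0.253
clock: 37.38
tool_pos: [0.4991, 0.2385, 0.0773]
orientation: [0.994, -0.107, -0.0, 0.0]
wrist_force: [0.6, 0.3, -1.1]
opening: 0.249
[0.49914739 0.23854675 0.07729841] [ 0.56034158  0.2799707  -1.13267826] 0.24877922242006165
```

View pics/w19.png

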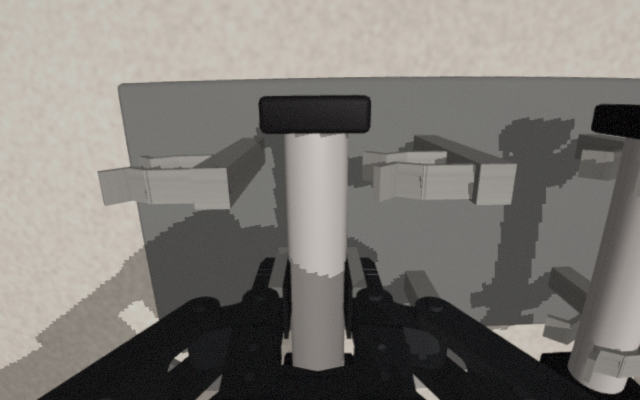

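```bash
python3 -m crank '{"translation":[[0,0,-0.02],[0,0,-0.04],[0,0,-0.05],[0,0,-0.04],[0,0,-0.02],[0,0,0],[0,0,0]],"roll":[0,0,0,0,0,-0.159,0],"jaw":[-1,-1,-1,-1,-1,-1,-1]}'
python3 go.py .583 -.231 .248 -3.2
```

```text
clock: 38.3
tool_pos: [0.4994, 0.2384, 0.2474]
orientation: [1.0, -0.028, 0.0, -0.0]
wrist_force: [-0.2, -0.4, -2.3]
opening: 0.25
yaw -3.27 tool delta [ 0.1102  0.4639 -0.0007] roll -0.0011
delta at target yaw [ 0.1096  0.464  -0.0006]
```

```bash
python3 -m crank '{"translation":[[0.005,0.02,0],[0.01,0.04,0],[0.012,0.05,0],[0.012,0.05,0],[0.012,0.05,0],[0.012,0.05,0],[0.012,0.05,0],[0.011,0.05,0],[0.01,0.045,0],[0.008,0.035,0],[0.0056,0.024,0],[0,0,0]],"roll":[0,0,0,0,0,0,0,0,0,0,0,0],"jaw":[-1,-1,-1,-1,-1,-1,-1,-1,-1,-1,-1,-1]}'
python3 go.py .583 -.231 .0733 -3.2
python3 - <<'E'
from h import *
s,im=snap('wrist','w20');print(s['tool_pos'],s['wrist_force'],s['opening'])
E
```

```text
clock: 39.8
tool_pos: [0.5825, -0.2325, 0.2468]
orientation: [1.0, -0.03, -0.0, -0.0]
wrist_force: [-0.6, 0.7, -0.9]
opening: 0.25
yaw -3.38 tool delta [ 0.0005 -0.0015  0.1735] roll -0.0032
delta at target yaw [ 0.0004 -0.0015  0.1735]
[ 0.58250122 -0.23247601  0.2467788 ] [-0.56467878  0.70661297 -0.94185016] 0.2501348772377544
```

View pics/w20.png

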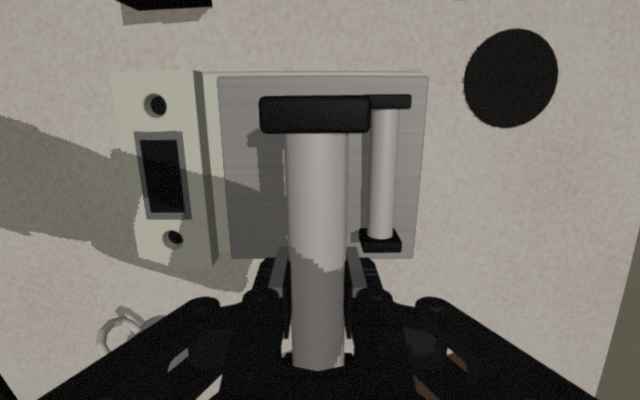

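```bash
python3 -c "
from h import *
s=env.read_state()
print(atz('wrist',(388,102),.088,s),atz('wrist',(380,232),.088,s))"
python3 -m crank '{"translation":[[0,-0.001,0.02],[0,0,0.03],[0,0,0.04],[0,0,0.03],[0,0,0.025],[0,0,0.015],[0,0,0.008],[0,0,0.003],[0,0,0]],"roll":[0,0,0,0,0,0,0,0,0],"jaw":[-1,-1,-1,-1,-1,-1,-1,-1,-1]}'
python3 -m crank '{"translation":[[0,0,0.0015],[0,0,0.0015],[0,0,0]],"roll":[0,0,0],"jaw":[-1,-1,-1]}'
```

```text
[ 0.64241835 -0.16302039  0.088     ] [ 0.63534267 -0.27524115  0.088     ]
clock: 40.98
tool_pos: [0.5832, -0.23, 0.0768]
orientation: [1.0, -0.028, 0.0, 0.0]
wrist_force: [0.4, 0.1, -1.5]
opening: 0.252
clock: 41.35
tool_pos: [0.5831, -0.2301, 0.0736]
orientation: [1.0, -0.028, 0.0, 0.0]
wrist_force: [-0.7, 0.5, 1.3]
opening: 0.251
```

```bash
python3 -m crank '{"translation":[[0,0,0.001],[0,0,0],[0,0,0],[0,0,0],[0,0,0],[0,0,0],[0,0,-0.01],[0,0,-0.03],[0,0,-0.05],[0,0,-0.05],[0,0,-0.04],[0,0,0]],"roll":[0,0,0,0,0,0,0,0,0,0,0,0],"jaw":[-1,-0.4,-0.2,-0.1,-0.1,-0.1,-0.1,-0.1,0.5,1,1,1]}'
python3 - <<'E'
from h import *
s,im=snap('wrist','w21');print(s['tool_pos'],s['wrist_force'],s['opening'])
E
python3 go.py .630 .211 .245 -3.2
```

```text
clock: 42.85
tool_pos: [0.584, -0.2304, 0.2565]
orientation: [1.0, -0.028, 0.003, 0.001]
wrist_force: [0.1, 0.0, -0.7]
opening: 0.997
[ 0.58401503 -0.23040298  0.25653109] [ 0.13925095  0.01894988 -0.68479692] 0.9967301248660363
yaw -3.21 tool delta [ 0.022  -0.443   0.0086] roll -0.0001
delta at target yaw [ 0.0221 -0.443   0.0091]
```

View pics/w21.png

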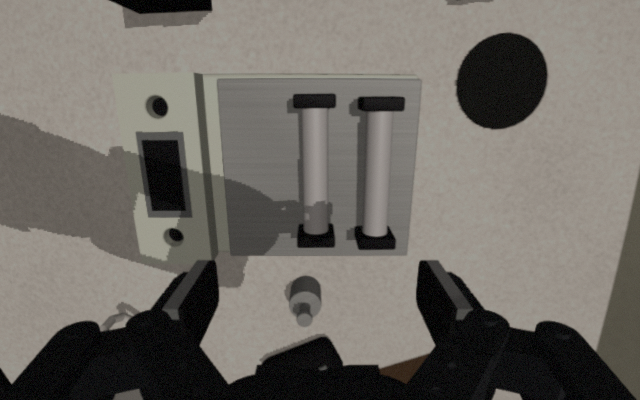

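Two tubes lie side by side on the pan. Now the third, at the far row.

```bash
python3 -m crank '{"translation":[[0.001,-0.02,0],[0.002,-0.04,0],[0.003,-0.05,0],[0.003,-0.05,0],[0.003,-0.05,0],[0.003,-0.05,0],[0.003,-0.05,0],[0.002,-0.05,0],[0.001,-0.04,0.003],[0.001,-0.03,0.003],[0,-0.013,0.003],[0,0,0]],"roll":[0,0,0,0,0,0,0,0,0,0,0.159,0],"jaw":[1,1,1,1,1,1,1,1,1,1,1,1]}'
python3 go.py .630 .211 .078 -12.3
python3 - <<'E'
from h import *
s,im=snap('wrist','w22');print(s['tool_pos'],s['wrist_force'],s['opening'])
print(proj('wrist',(.630,.211,.075),s))
E
```

```text
clock: 44.4
tool_pos: [0.6285, 0.2126, 0.2417]
orientation: [0.994, -0.106, -0.001, 0.0]
wrist_force: [0.0, 0.1, 0.4]
opening: 0.996
yaw -12.17 tool delta [0.0022 0.0011 0.1637] roll 0.0023
delta at target yaw [0.0018 0.0013 0.1637]
[0.62851929 0.21264333 0.24174876] [0.02919794 0.0792924  0.42767107] 0.9956883926598664
[321.06799812 186.62670693]
```

View pics/w22.png

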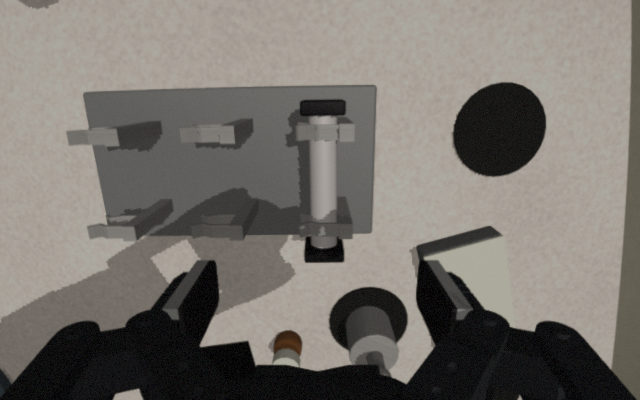

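```bash
python3 -m crank '{"translation":[[0.002,0.001,0.03],[0,0,0.04],[0,0,0.04],[0,0,0.03],[0,0,0.02],[0,0,0.005],[0,0,0],[0,0,0],[0,0,0],[0,0,0],[0,0,0],[0,0,0]],"roll":[0,0,0,0,0,0,0,0,0,0,0,0],"jaw":[1,1,1,1,1,1,1,0,-0.2,-1,-1,-1]}' 80
python3 -m crank '{"translation":[[0,0,0],[-0.004,0,0],[-0.004,0,0],[-0.004,0,0],[-0.004,0,0],[-0.005,0,0],[-0.005,0,0],[-0.005,0,0],[-0.005,0,0],[-0.004,0,0],[0,0,0]],"roll":[0,0,0,0,0,0,0,0,0,0,0],"jaw":[-1,-1,-1,-1,-1,-1,-1,-1,-1,-1,-1]}'
python3 - <<'E'
from h import *
s,im=snap('wrist','w23');print(s['tool_pos'],s['wrist_force'],s['opening'])
E
```

```text
clock: 45.95
tool_pos: [0.6316, 0.2098, 0.0785]
orientation: [0.994, -0.107, 0.0, -0.0]
wrist_force: [0.0, -0.5, 1.6]
opening: 0.254
clock: 47.32
tool_pos: [0.5921, 0.2184, 0.0783]
orientation: [0.994, -0.107, -0.0, 0.0]
wrist_force: [-0.2, 0.4, -1.9]
opening: 0.251
[0.59209296 0.21836757 0.07832512] [-0.18277771  0.40005376 -1.94663942] 0.25077337843959957
```

View pics/w23.png

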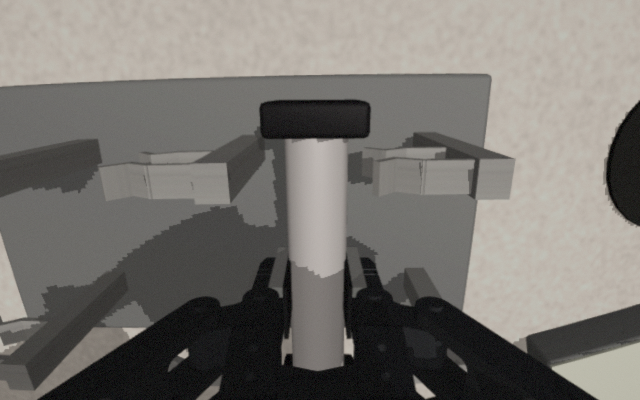

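```bash
python3 -m crank '{"translation":[[0,0,-0.02],[0,0,-0.04],[0,0,-0.05],[0,0,-0.04],[0,0,-0.02],[0,0,0],[0,0,0]],"roll":[0,0,0,0,0,-0.159,0],"jaw":[-1,-1,-1,-1,-1,-1,-1]}'
python3 go.py .525 -.228 .248 -3.2
```

```text
clock: 48.25
tool_pos: [0.5924, 0.2182, 0.2497]
orientation: [1.0, -0.028, 0.001, -0.0]
wrist_force: [1.4, -0.7, -1.6]
opening: 0.249
yaw -3.26 tool delta [-0.0419  0.4493  0.0014] roll -0.0011
delta at target yaw [-0.0424  0.4493  0.0017]
```

```bash
python3 -m crank '{"translation":[[-0.002,0.02,0],[-0.004,0.04,0],[-0.005,0.05,0],[-0.005,0.05,0],[-0.005,0.05,0],[-0.005,0.05,0],[-0.005,0.05,0],[-0.004,0.05,0],[-0.004,0.04,0],[-0.003,0.03,0],[-0.0004,0.0193,0],[0,0,0]],"roll":[0,0,0,0,0,0,0,0,0,0,0,0],"jaw":[-1,-1,-1,-1,-1,-1,-1,-1,-1,-1,-1,-1]}'
python3 go.py .525 -.228 .0733 -3.2
python3 - <<'E'
from h import *
s,im=snap('wrist','w24');print(s['tool_pos'],s['wrist_force'],s['opening'])
E
```

```text
clock: 49.75
tool_pos: [0.5244, -0.229, 0.2482]
orientation: [1.0, -0.029, -0.0, -0.0]
wrist_force: [0.0, 0.5, -1.6]
opening: 0.247
yaw -3.37 tool delta [ 0.0006 -0.001   0.1749] roll -0.0029
delta at target yaw [ 0.0005 -0.001   0.1749]
[ 0.52441818 -0.2289586   0.24824104] [ 0.00455933  0.45527248 -1.5944489 ] 0.2473214821725535
```

View pics/w24.png

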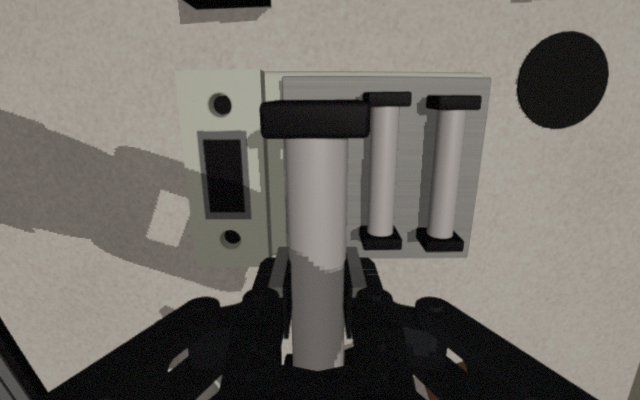

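```bash
python3 -c "
from h import *
s=env.read_state()
print(atz('wrist',(262,150),.06,s),atz('wrist',(262,72),.06,s))"
python3 -m crank '{"translation":[[0.004,-0.001,0.02],[0,0,0.03],[0,0,0.04],[0,0,0.03],[0,0,0.025],[0,0,0.015],[0,0,0.008],[0,0,0.003],[0,0,0]],"roll":[0,0,0,0,0,0,0,0,0],"jaw":[-1,-1,-1,-1,-1,-1,-1,-1,-1]}'
python3 -m crank '{"translation":[[0,0,0.0015],[0,0,0.0015],[0,0,0]],"roll":[0,0,0],"jaw":[-1,-1,-1]}'
```

```text
[ 0.47466642 -0.19685245  0.06      ] [ 0.4815582  -0.12924224  0.06      ]
clock: 50.92
tool_pos: [0.5292, -0.2272, 0.0778]
orientation: [1.0, -0.028, 0.0, 0.0]
wrist_force: [-0.5, -0.7, -1.0]
opening: 0.247
clock: 51.3
tool_pos: [0.5291, -0.2273, 0.0746]
orientation: [1.0, -0.028, 0.0, 0.0]
wrist_force: [0.1, 1.2, 0.8]
opening: 0.253
```

Console edge is at x ≈ 0.476, clear of the fingers. Contact made; releasing.

```bash
python3 -m crank '{"translation":[[0,0,0.001],[0,0,0],[0,0,0],[0,0,0],[0,0,0],[0,0,0],[0,0,-0.01],[0,0,-0.03],[0,0,-0.05],[0,0,-0.05],[0,0,-0.04],[0,0,0]],"roll":[0,0,0,0,0,0,0,0,0,0,0,0],"jaw":[-1,-0.4,-0.3,-0.2,-0.2,-0.2,-0.2,-0.2,0.5,1,1,1]}'
python3 - <<'E'
from h import *
s,im=snap('wrist','w25');print(s['tool_pos'],s['wrist_force'],s['opening'])
s,im=snap('side','s25');crop('s25',230,110,440,330,2.7,'s25c')
snap('top','t25');crop('t25',225,130,445,290,3.6,'t25c')
E
python3 go.py .4526 -.0283 .25 0
```

```text
clock: 52.8
tool_pos: [0.5299, -0.2277, 0.2572]
orientation: [1.0, -0.028, 0.003, 0.001]
wrist_force: [-0.1, -0.8, -0.6]
opening: 0.998
[ 0.52994839 -0.22767137  0.25720125] [-0.12357    -0.76847423 -0.57319613] 0.9982152297350539
yaw -3.21 tool delta [-0.0869 -0.1941  0.0029] roll -0.0561
delta at target yaw [-0.0759 -0.1987  0.0027]
```

View pics/w25.png

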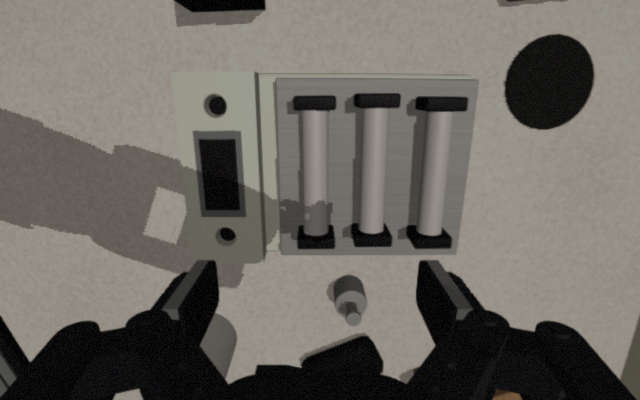

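View pics/s25c.png

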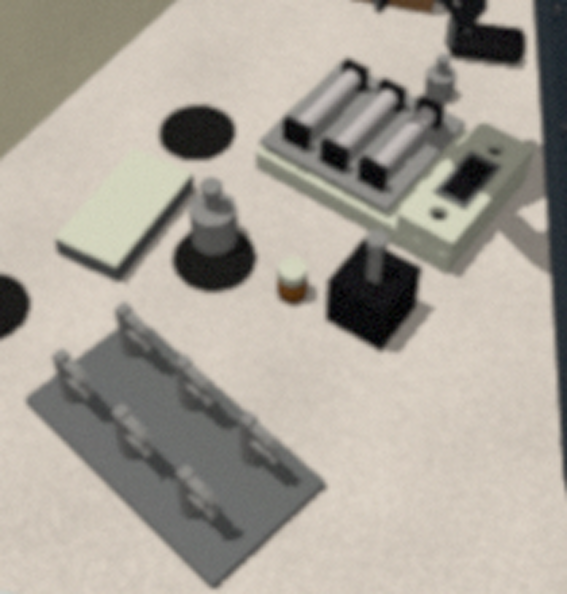

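View pics/t25c.png

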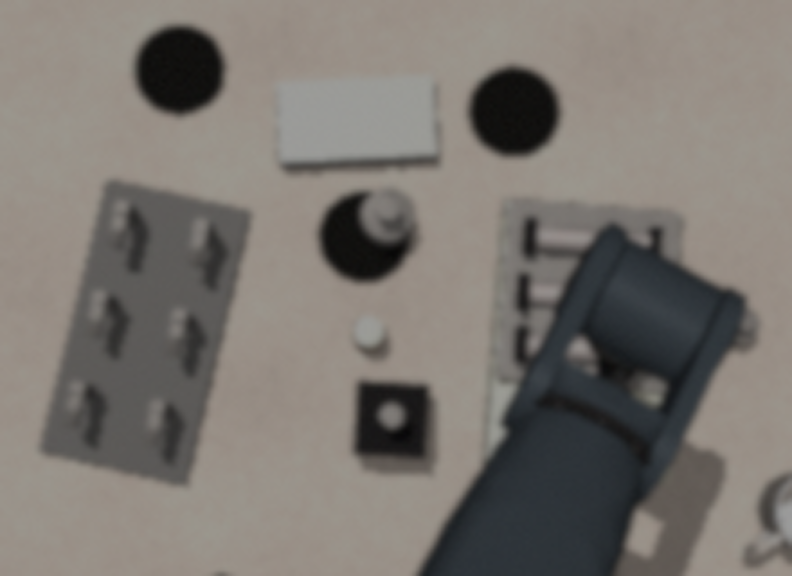

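All three tubes lie flat on the pan. The weight has been knocked aside: its head is now at crop (392,210) in the top view, against the mat centre at (364,237). I'll mend that first.

```bash
python3 - <<'E'
from h import *
f=lambda u,v:((u+.5)/3.6+225-.5,(v+.5)/3.6+130-.5)
print('head',atz('top',f(391,209),.099),'body',atz('top',f(386,216),.059))
g=lambda u,v:((u+.5)/2.7+230-.5,(v+.5)/2.7+110-.5)
print('side head',atz('side',g(210,188),.099),'mat',atz('side',g(215,257),.004))
crop('t25',300,165,360,225,10,'t25d');crop('s25',280,160,340,220,10,'s25d')
for z,o in ((.099,0),): pass
E
python3 go.py .675 -.022 .26 0
```

```text
head [ 0.66140011 -0.02348511  0.099     ] body [ 0.6598309  -0.01858905  0.059     ]
side head [ 0.66149413 -0.01460111  0.099     ] mat [0.64545545 0.00475993 0.004     ]
yaw -3.21 tool delta [ 0.1348 -0.2128 -0.0074] roll -0.0561
delta at target yaw [ 0.1465 -0.205  -0.0073]
```

View pics/t25d.png

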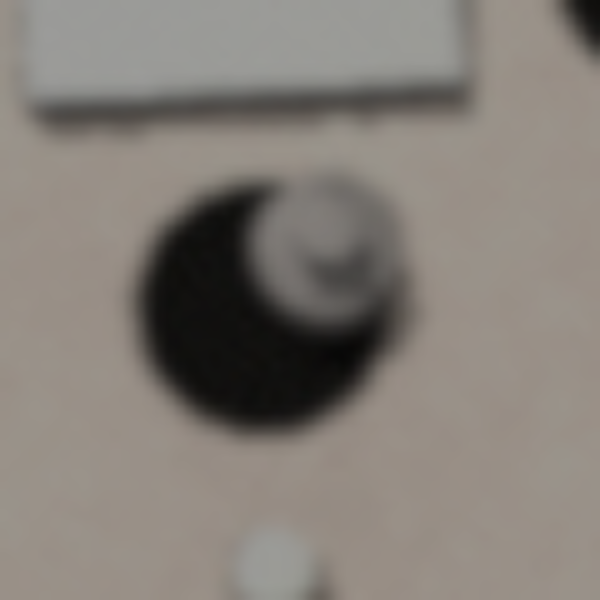

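View pics/s25d.png

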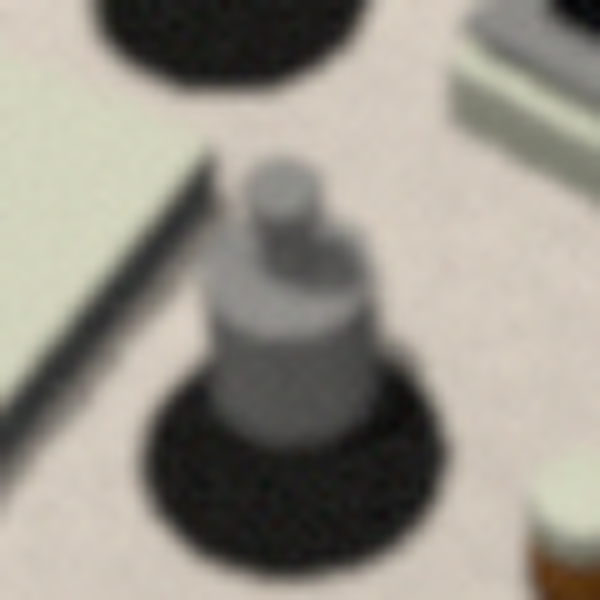

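```bash
python3 go.py .661 -.018 .22 0
python3 -m crank '{"translation":[[0.012,-0.02,0],[0.02,-0.035,0],[0.025,-0.04,0],[0.025,-0.04,0],[0.02,-0.035,0],[0.02,-0.0266,0.01],[0.009,-0.0132,0.01],[0,0,0.015],[0,0,0]],"roll":[-0.056,0,0,0,0,0,0,0,0],"jaw":[1,1,1,1,1,1,1,1,1]}'
python3 - <<'E'
from h import *
s,im=snap('wrist','w26');print(s['tool_pos'],s['orientation'])
for p in [(.661,-.018,.099),(.646,.004,.004)]: print(proj('wrist',p,s))
E
```

```text
yaw -3.21 tool delta [ 0.1207 -0.216   0.0326] roll -0.0561
delta at target yaw [ 0.1325 -0.209   0.0327]
clock: 54.08
tool_pos: [0.6598, -0.019, 0.2163]
orientation: [1.0, -0.0, -0.002, -0.0]
wrist_force: [0.0, -0.4, -0.1]
opening: 0.998
[ 0.65978804 -0.01903749  0.21634375] [ 9.99998417e-01 -4.05109821e-04 -1.73192900e-03 -4.48786309e-05]
[320.47620037 201.43505333]
[304.73358124 151.29741267]
```

View pics/w26.png

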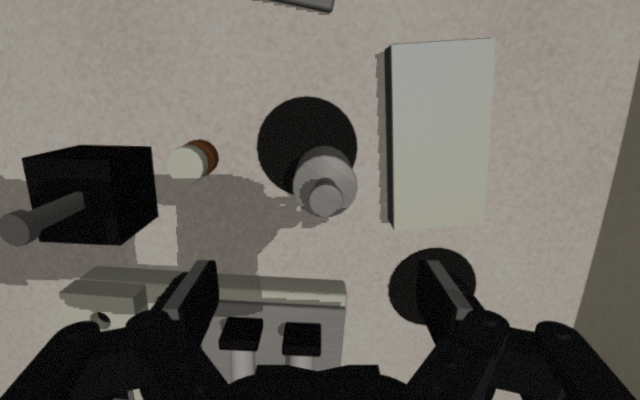

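```bash
python3 -m crank '{"translation":[[0.0015,-0.001,0.03],[0,0,0.035],[0,0,0.03],[0,0,0.025],[0,0,0.013],[0,0,0],[0,0,0],[0,0,0],[0,0,0],[0,0,0],[0,0,0]],"roll":[0,0,0,0,0,0,0,0,0,0,0],"jaw":[1,1,1,1,1,1,0,-1,-1,-1,-1]}' 70
python3 -m crank '{"translation":[[0,0,-0.005],[0,0,-0.01],[0,0,-0.01],[0,0,0]],"roll":[0,0,0,0],"jaw":[-1,-1,-1,-1]}'
python3 go.py .646 .0035 .11 0
python3 - <<'E'
from h import *
s,im=snap('wrist','w27');print(s['tool_pos'],s['wrist_force'])
E
```

```text
clock: 55.5
tool_pos: [0.6631, -0.0171, 0.086]
orientation: [1.0, -0.0, 0.001, 0.0]
wrist_force: [2.2, -0.6, 5.8]
opening: 0.275
clock: 56.0
tool_pos: [0.6629, -0.0171, 0.1114]
orientation: [1.0, -0.0, 0.001, 0.0]
wrist_force: [0.2, -0.1, -4.9]
opening: 0.27
yaw -0.0 tool delta [-0.0169 -0.0206  0.0013] roll -0.0
delta at target yaw [-0.0169 -0.0206  0.0014]
[ 0.66292185 -0.01709633  0.11137596] [ 0.1668479  -0.096641   -4.93885405]
```

View pics/w27.png

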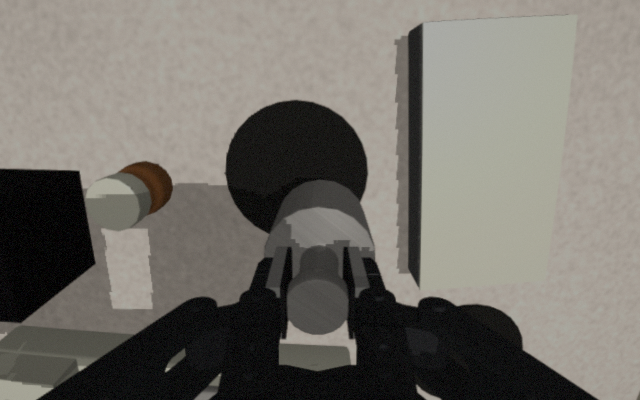

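```bash
python3 -m crank '{"translation":[[-0.006,-0.007,0],[-0.006,-0.007,0],[-0.005,-0.0065,0],[0,0,0.01],[0,0,0.008],[0,0,0.004],[0,0,0.002],[0,0,0]],"roll":[0,0,0,0,0,0,0,0],"jaw":[-1,-1,-1,-1,-1,-1,-1,-1]}'
python3 -m crank '{"translation":[[0,0,0.0015],[0,0,0]],"roll":[0,0],"jaw":[-1,-1]}'
```

```text
clock: 57.05
tool_pos: [0.6457, 0.0033, 0.0864]
orientation: [1.0, -0.0, 0.0, 0.0]
wrist_force: [-0.5, -0.2, -4.2]
opening: 0.278
clock: 57.3
tool_pos: [0.6463, 0.0034, 0.0859]
orientation: [1.0, -0.0, 0.001, 0.0]
wrist_force: [0.0, -0.7, 5.4]
opening: 0.274
```

Supported. Releasing, then back over the stylus.

```bash
python3 -m crank '{"translation":[[0,0,0],[0,0,0],[0,0,0],[0,0,0],[0,0,0],[0,0,-0.01],[0,0,-0.03],[0,0,-0.04],[0,0,-0.05],[0,0,-0.05],[0,0,0]],"roll":[0,0,0,0,0,0,0,0,0,0,0],"jaw":[-0.2,0.2,0.6,1,1,1,1,1,1,1,1]}'
python3 -m crank '{"translation":[[-0.03,0.005,0],[-0.04,0.007,0],[-0.04,0.007,0],[-0.04,0.007,0],[-0.03,0.006,0],[-0.0145,0,0.02],[0,0,0.02],[0,0,0]],"roll":[0,0,0,0,0,0,0,0],"jaw":[1,1,1,1,1,1,1,1]}'
python3 go.py .4523 -.0283 .1065 0
python3 - <<'E'
from h import *
s,im=snap('side','s28');crop('s28',230,110,440,330,2.7,'s28c')
s,im=snap('wrist','w28')
E
```

```text
clock: 58.68
tool_pos: [0.6469, 0.0033, 0.27]
orientation: [1.0, 0.0, 0.004, 0.0]
wrist_force: [-0.1, 0.7, -0.6]
opening: 0.997
clock: 59.68
tool_pos: [0.4501, -0.0284, 0.2238]
orientation: [1.0, -0.0, -0.001, -0.0]
wrist_force: [-0.4, -0.7, 0.7]
opening: 1.0
yaw -0.01 tool delta [ 2.500e-03 -1.000e-04  1.173e-01] roll -0.0001
delta at target yaw [ 2.200e-03 -1.000e-04  1.173e-01]
```

View pics/s28c.png

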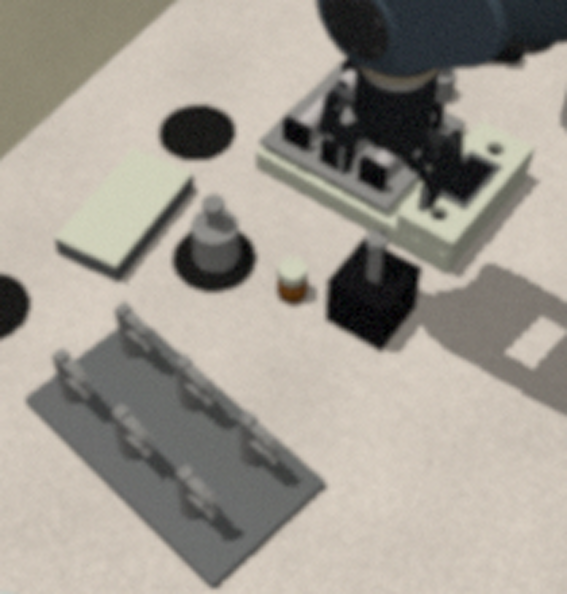

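View pics/w28.png

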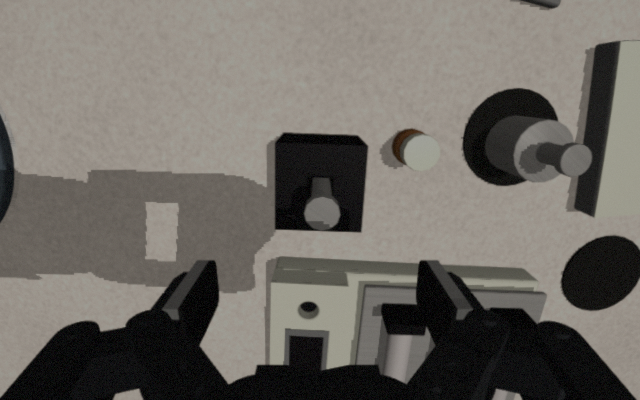

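```bash
python3 -m crank '{"translation":[[0.002,0,0.03],[0,0,0.03],[0,0,0.03],[0,0,0.018],[0,0,0.01],[0,0,0],[0,0,0],[0,0,0],[0,0,0],[0,0,0],[0,0,0],[0,0,0]],"roll":[0,0,0,0,0,0,0,0,0,0,0,0],"jaw":[1,1,1,1,1,1,0,-0.3,-1,-1,-1,-1]}' 70
python3 -m crank '{"translation":[[0,0,-0.01],[0,0,-0.02],[0,0,-0.03],[0,0,-0.03],[0,0,-0.02],[0,0,0]],"roll":[0,0,0,0,0,0],"jaw":[-1,-1,-1,-1,-1,-1]}'
python3 - <<'E'
from h import *
s,im=snap('wrist','w29');print(s['tool_pos'],s['wrist_force'],s['opening'])
E
python3 go.py .4400 -.158 .19 0
```

```text
clock: 61.28
tool_pos: [0.4533, -0.0286, 0.1071]
orientation: [1.0, 0.0, 0.0, 0.0]
wrist_force: [-0.2, 0.2, 5.4]
opening: 0.227
clock: 62.02
tool_pos: [0.4534, -0.0286, 0.218]
orientation: [1.0, 0.0, 0.001, 0.0]
wrist_force: [0.1, -0.6, -0.6]
opening: 0.227
[ 0.45343783 -0.02863272  0.21804642] [ 0.05400377 -0.56125723 -0.64942549] 0.22712421691706736
yaw -0.0 tool delta [-0.0129  0.1294  0.0269] roll -0.0
delta at target yaw [-0.0129  0.1294  0.0269]
```

View pics/w29.png

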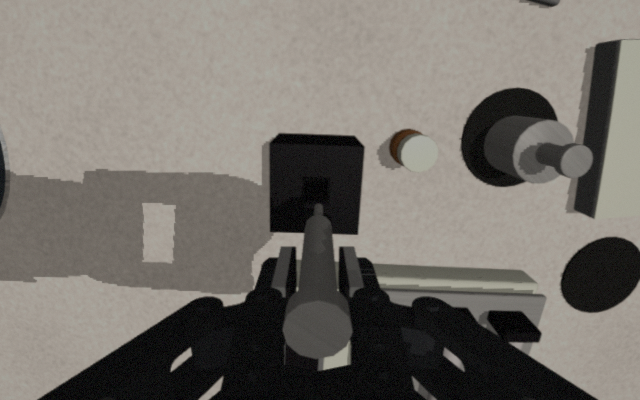

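Stylus held. To the record well.

```bash
python3 -m crank '{"translation":[[-0.002,0.02,0],[-0.002,0.03,0],[-0.003,0.03,0],[-0.003,0.03,0],[-0.0024,0.0194,0],[0,0,0.02],[0,0,0.012],[0,0,0]],"roll":[0,0,0,0,0,0,0,0],"jaw":[-1,-1,-1,-1,-1,-1,-1,-1]}'
python3 - <<'E'
from h import *
s,im=snap('wrist','w30');print(s['tool_pos'],s['wrist_force'],s['opening']);crop('w30',220,100,420,250,4,'w30c')
E
```

```text
clock: 63.08
tool_pos: [0.44, -0.1575, 0.1836]
orientation: [1.0, 0.0, -0.001, -0.001]
wrist_force: [0.3, 0.3, -0.3]
opening: 0.225
[ 0.43998954 -0.15750386  0.18362095] [ 0.25581105  0.32187095 -0.29835111] 0.2254753311087771
```

View pics/w30c.png

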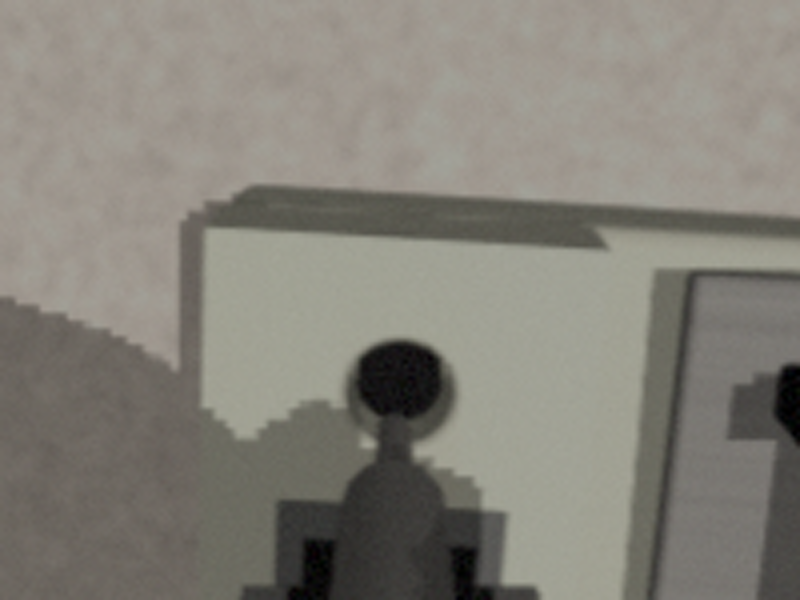

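Same picture as over the zero well. Descending.

```bash
python3 -m crank '{"translation":[[0.001,0.0003,0],[0,0,0.01],[0,0,0.01],[0,0,0.007],[0,0,0.004],[0,0,0]],"roll":[0,0,0,0,0,0],"jaw":[-1,-1,-1,-1,-1,-1]}'
python3 -m crank '{"translation":[[0,0,0.002],[0,0,0.002],[0,0,0.002],[0,0,0]],"roll":[0,0,0,0],"jaw":[-1,-1,-1,-1]}'
```

```text
clock: 63.88
tool_pos: [0.4415, -0.1582, 0.1535]
orientation: [1.0, 0.0, -0.0, -0.0]
wrist_force: [1.0, -0.1, -0.2]
opening: 0.228
clock: 64.38
tool_pos: [0.4417, -0.1583, 0.1478]
orientation: [1.0, -0.0, 0.0, 0.0]
wrist_force: [-0.2, -0.4, 2.5]
opening: 0.228
```

```bash
python3 -m crank '{"translation":[[0,0,0.0015],[0,0,0.001],[0,0,0],[0,0,0],[0,0,0],[0,0,0],[0,0,0],[0,0,0],[0,0,0],[0,0,0],[0,0,0],[0,0,0]],"roll":[0,0,0,0,0,0,0,0,0,0,0,0],"jaw":[-1,-1,-1,-1,-1,-1,-1,-1,-1,-1,-1,-1]}'
python3 -m crank '{"translation":[[0,0,0],[0,0,0]],"roll":[0,0],"jaw":[-1,-1]}'
python3 - <<'E'
from h import *
s,im=snap('wrist','w31');print(s['tool_pos'],s['wrist_force'],s['opening'])
E
```

```text
clock: 65.88
tool_pos: [0.4421, -0.1585, 0.1459]
orientation: [1.0, -0.0, 0.001, 0.0]
wrist_force: [-0.2, 0.6, 8.5]
opening: 0.225
clock: 66.12
tool_pos: [0.4421, -0.1585, 0.1459]
orientation: [1.0, -0.0, 0.001, 0.0]
wrist_force: [0.3, -0.2, 9.0]
opening: 0.23
[ 0.44205335 -0.1585115   0.14585062] [ 0.3105061  -0.22180171  9.03485809] 0.2300815138430644
```

View pics/w31.png

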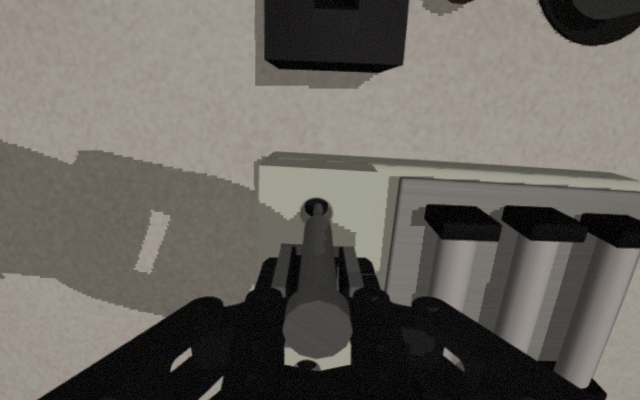

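Record was bottomed at 9 N for about 1.6 s with the tubes on the pan. Returning the stylus to its stand.

```bash
python3 -m crank '{"translation":[[0,0,-0.01],[0,0,-0.02],[0,0,-0.025],[0,0,-0.02],[0,0,0]],"roll":[0,0,0,0,0],"jaw":[-1,-1,-1,-1,-1]}'
python3 go.py .453 -.0285 .221 0
python3 -m crank '{"translation":[[0.001,-0.015,0],[0.002,-0.03,0],[0.002,-0.03,0],[0.002,-0.03,0],[0.002,-0.015,0],[0.0015,-0.01,0],[0,0,0],[0,0,0]],"roll":[0,0,0,0,0,0,0,0],"jaw":[-1,-1,-1,-1,-1,-1,-1,-1]}'
python3 - <<'E'
from h import *
s,im=snap('wrist','w32');print(s['tool_pos'],s['wrist_force'],s['opening']);crop('w32',220,100,420,250,4,'w32c')
E
```

```text
clock: 66.8
tool_pos: [0.4419, -0.1584, 0.2213]
orientation: [1.0, 0.0, 0.001, 0.0]
wrist_force: [0.3, -0.2, -1.5]
opening: 0.231
yaw 0.0 tool delta [ 0.0111 -0.1299  0.0002] roll 0.0
delta at target yaw [ 0.0111 -0.1299  0.0003]
clock: 67.8
tool_pos: [0.4521, -0.0288, 0.2202]
orientation: [1.0, -0.0, -0.0, 0.0]
wrist_force: [-0.5, 0.1, -0.7]
opening: 0.224
[ 0.45210872 -0.0287738   0.22019548] [-0.51811165  0.05576354 -0.66441623] 0.2243640189299094
```

View pics/w32c.png

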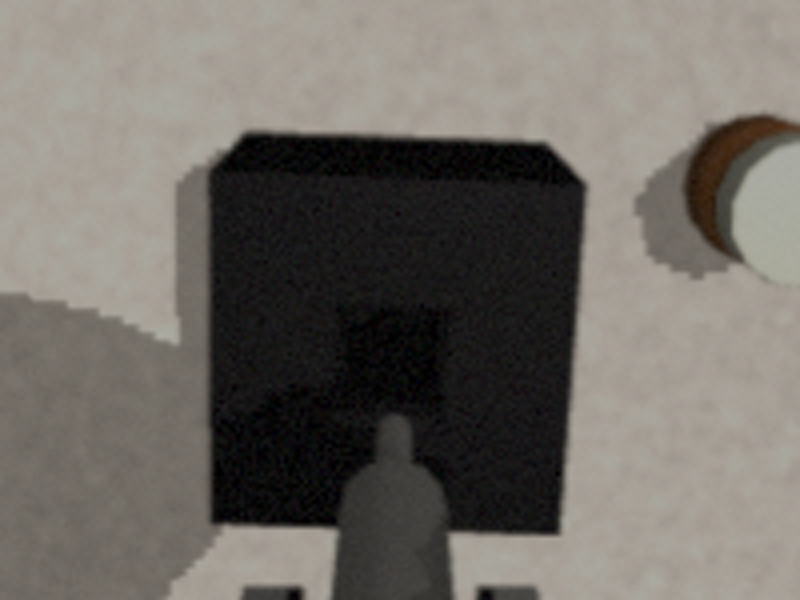

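```bash
python3 -m crank '{"translation":[[0,-0.0003,0.015],[0,0,0.02],[0,0,0.02],[0,0,0.02],[0,0,0.015],[0,0,0.01],[0,0,0.006],[0,0,0]],"roll":[0,0,0,0,0,0,0,0],"jaw":[-1,-1,-1,-1,-1,-1,-1,-1]}'
python3 -m crank '{"translation":[[0,0,0.003],[0,0,0.003],[0,0,0.0025],[0,0,0]],"roll":[0,0,0,0],"jaw":[-1,-1,-1,-1]}'
```

```text
clock: 68.85
tool_pos: [0.4521, -0.028, 0.1142]
orientation: [1.0, 0.0, -0.0, -0.0]
wrist_force: [-0.2, -1.0, -0.4]
opening: 0.227
clock: 69.35
tool_pos: [0.4531, -0.0281, 0.1068]
orientation: [1.0, 0.0, 0.001, 0.0]
wrist_force: [-1.4, -0.3, 13.1]
opening: 0.228
```

```bash
python3 -m crank '{"translation":[[0,0,0],[0,0,0],[0,0,0],[0,0,0],[0,0,-0.02],[0,0,-0.04],[0,0,-0.05],[0,0,-0.04],[0,0,0]],"roll":[0,0,0,0,0,0,0,0,0],"jaw":[-0.3,0,0.5,1,1,1,1,1,1]}'
python3 -m crank '{"translation":[[-0.03,0,-0.02],[-0.04,0,-0.03],[-0.04,0,-0.03],[-0.02,0,-0.02],[0,0,0],[0,0,0],[0,0,0],[0,0,0]],"roll":[0,0,0,0,0,0,0,0],"jaw":[1,1,1,1,1,1,1,1]}'
python3 - <<'E'
from h import *
s,im=snap('side','s33');crop('s33',230,110,440,330,2.7,'s33c')
s,im=snap('top','t33');crop('t33',225,130,445,290,3.6,'t33c');print(s['tool_pos'])
E
```

```text
clock: 70.47
tool_pos: [0.4532, -0.0281, 0.2583]
orientation: [1.0, 0.0, 0.003, 0.0]
wrist_force: [-0.1, 0.1, -0.5]
opening: 0.997
clock: 71.47
tool_pos: [0.3223, -0.0279, 0.3551]
orientation: [1.0, 0.0, -0.001, -0.0]
wrist_force: [0.0, 1.0, 0.5]
opening: 1.0
[ 0.32227856 -0.02795791  0.35524247]
```

View pics/s33c.png

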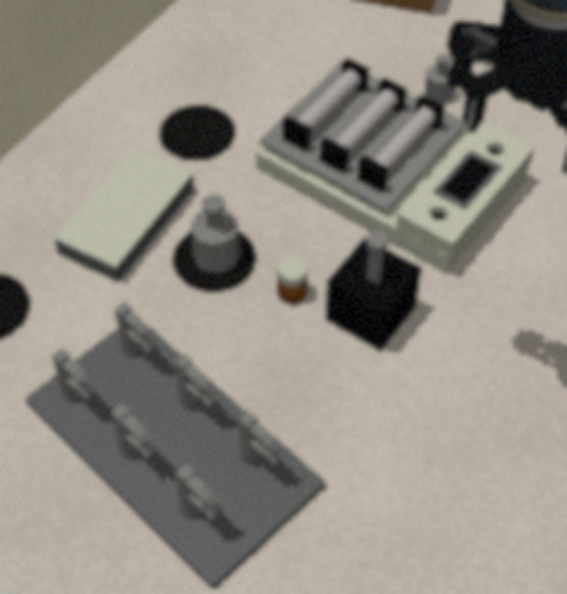

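View pics/t33c.png

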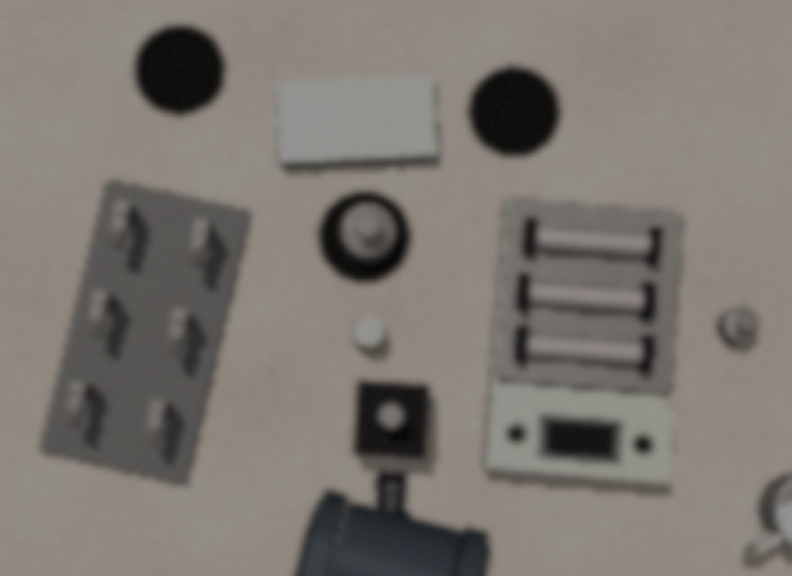

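Three tubes are flat on the pan at crop (590,245), (588,298) and (585,348). The weight is centred on its mat at (367,235), the stylus is home at (391,416), and the bystanders in view are unmoved. Handing in.

```bash
python3 -c "
from rig import env
print(env.read_state()['clock']);print(env.finish_job())"
```

```text
71.575
the job is handed in; nothing more can be done
None
```

I ran the whole job and handed it in at 71.6 s. `finish_job` gives no verdict, and the button travel could only be inferred from force and tool height.

- **Check weight:** I stood it on the nearest mat before pressing zero. It was later found knocked about 26 mm aside, so I set it back before recording. The last pictures show it upright within a few millimetres of the mat's middle.
- **Zero button:** I held it at the bottom of its travel for more than 1 s (about 10.6 N), with the pan empty.
- **Tubes:** All three came out of the clips and lie flat side by side on the pan, none touching another or overhanging.
- **Record button:** I held it at the bottom for about 1.6 s (about 9 N), with all three tubes on the pan.
- **End state:** The stylus is back upright and fully down in its stand, at the same tool height as when I first gripped it. The gripper is open and clear of everything. The bystanders visible in the last crops look unmoved; I did not check the pen pot, dish and mouse up close at the end.

**Disagreements:** The wrist camera read 2 to 5 mm off from the top and side cameras, so I aimed between them. The gripper opening does not scale linearly with object width, so I judged each grasp by picture and lift force. I saw no sign of the grip slackening.

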